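# Roll a vial into the viewing bay with the push rod

### The job

Take the push rod out of its stand and use its cross bar to roll the vial gently along the lane, over the low sill and into the roofed bay, until the vial presses the sprung plate hidden at the back more than half way in. Then draw back slowly so that the vial stays lying in the bay behind the sill, and put the push rod back upright in its stand. Move the vial with the rod only, do not lift it or send it flying, and leave the other things on the bench where they are.

Things in the scene. Friction and masses are not known exactly. Their poses are not given: they have to be found in the camera images.
- vial: Amber glass vial with white cap, lying across the lane, about 80 g: 32 mm in diameter, 70 mm long overall; the cap end (+y, last 14 mm) is 28 mm in diameter. Origin: its centre. y runs along the vial; x and z turn as it rolls. It starts on the open lane, 45 to 85 mm in front of the bay's mouth. A like vial standing upright on the bench is not the one.
- bay: Fixed bay and lane. Origin: at bench height, on the lane's centre line, below the bay's mouth; +x runs along the lane into the bay, z up. The open lane lies at x = -134 to 0 mm: level bed 20 mm above the bench (the lying vial's axis is 36 mm up), side guides 32 mm high and 76 mm apart, an end lip 32 mm high at x = -134 to -140 mm.
- roof_edge (a point): Middle of the lower edge of the bay's roof at the mouth, 145 mm above the bench; axes as the bay. The white housing reaches 136 mm in from here, 86 mm wide inside, 110 mm outside, 155 mm high at most, closed at back and sides. The rod clears the roof only if tilted about 25 to 40 degrees from upright, handle towards -x, gripped well above the shaft's middle.
- sill (a point): Top of the rounded sill across the lane, 15 mm inside the mouth (bay x = 15 mm) and 3 mm above the bed; axes as the bay. A vial lying behind it has its centre at bay x = 24 mm or more.
- plate (a joint): Travel of the black sprung plate across the back of the bay (70 mm wide, 24 to 57 mm above the bench): 0 m free, 0.012 m hard stop; about 2.4 N starts it, 6 N at the stop (300 N/m), springs back. Its free face is somewhere at bay x = 69 to 86 mm, differently each time: find it by touch.
- pusher: Push rod, 120 g, upright in its stand: round slippery white PTFE cross bar 16 mm in diameter, 44 mm long (8 mm flat beneath), steel shaft 14 mm in diameter, square grey handle 16 x 16 mm from 120 to 200 mm above the bar's centre. Origin: centre of the bar; y along the bar, z up the shaft; x and -x alike. It pushes well with the bar's centre 0 to 2 mm above the vial's axis.
- stand: White block 70 (x) by 95 (y) by 80 mm high, fixed, with one slot for the rod in its middle: 23 (x) by 51 mm (y), 65 mm deep, 4 mm chamfer. Origin: centre of its underside. The standing rod's bar centre is 23 mm above the bench; it may lean up to 5 degrees. Left or right of the lane; the tube rack is on the other side.
- rack: Bystander, fixed: tube rack 70 by 160 mm with stoppered tubes, 110 mm high. Origin: centre of its underside.
- spare: Bystander: a vial like the other, standing upright, 70 mm high. Origin: centre of its underside.
- beaker: Bystander: glass beaker 64 mm in diameter, 85 mm high. Origin: centre of its underside.
- jar: Bystander: amber jar with a black cap, 84 mm in diameter, 140 mm high. Origin: centre of its underside.
- sieve: Bystander: round steel test sieve 150 mm in diameter, 45 mm high. Origin: centre of its underside.
- dish: Bystander: white porcelain dish 90 mm in diameter, 18 mm high. Origin: centre of its underside.
There are look-alikes about, which are no part of the job. There is more than one size of the pusher; the job needs the middle-sized.

How it is judged:
By the outcome, as a careful person would: the job done as asked, in the order asked, and still so for the second after the job is handed in, with the robot touching nothing.
It also fails if it takes over 72 s, if anything falls off the work surface, if the arm or the gripper's body presses on something with over 40 N, if the wrist force passes 120 N, or if a joint passes its speed limit or range.

### The arm

A 6-joint arm with a two-finger parallel gripper is mounted at the origin on the work surface. World frame = base frame: x ahead of the robot, y to its left, z up, the work surface at z = 0. Lengths are in m, angles in degrees, forces in N, time in s.
With the tool pointing down it reaches from about 0.35 to 0.85 m from the base axis. Payload 8.1 kg.
Tool frame: the origin (TCP) lies at the very end of the fingers, on their centre line; the grasp point (between the pads) lies 19 mm behind it; x points along the fingers, y is the direction in which the jaws open and shut, and the axes are right-handed (so a half turn about x gives the same grasp; the last joint's range is limited). The gripper opens to 85 mm and grips with 20 to 120 N. Pads are 22 mm wide; open, the fingers measure 114 mm over their backs; the gripper's body (76 mm by 85 mm) begins 54 mm behind the grasp point. The pads swing forward as they close: fully open they stand 13 mm farther back than shut.
Start: joints at [-74.507, 7.471, 85.268, -0, 87.261, -4.893], TCP at [0.209, -0.562, 0.231] pointing down, gripper open.
Joint ranges: [-169.43, 169.43], [-51.17, 129.36], [1.28, 143.12], [-76.62, 256.62], [0, 156.53], [-152.29, 152.29]. Speed limits (degrees/s): [136.94, 136.94, 159.86, 180, 180, 180].

### API

Orientations are given as [roll, pitch, yaw] about the fixed x, y, z axes, in that order (R = Rz(yaw) Ry(pitch) Rx(roll)).
In Python, from plant import bot, vision, hand_in gives the robot as it stands.
- The arm moves only by the tool drive_tool, never from a script. Its argument "rows" is a list of rows, each an object of numbers: "fingers": the opening, from 0 (shut) to 1 (fully open); "x", "y", "z": the shift along the tool's x, y, z in m; "roll": the turn about the tool's x in rad. In form: [{"fingers": .., "x": .., "y": .., "z": .., "roll": ..}, ...]. A call has 1 to 10 rows; each row is the pose to reach, as a shift and turn from the pose measured when the call began, along the tool's axes at that moment; what a row does not reach only later rows make up. A row lasts 1/12 s, in which the tool goes at most 41.7 mm and 7.16 degrees, less where a joint would pass 70% of its speed; a pose out of reach is approached as far as the arm can. A call with a gripper value outside its range is refused whole. The fingers move at their own pace and stop on an object; the grip force is fixed at half the most. Time passes only in rows, so rows that repeat a pose let the fingers close. It gives the time, the measured TCP pose, the force and the opening at its end, in the units of the state.
- bot.sense(): the state, without advancing time (a new reading comes with each control period).
- vision.snapshot(name): name is "side" or "top"; returns the picture (384x512x3 uint8, red, green, blue); there is no depth.
- vision.calibration(name): a dict with "camera_matrix" (3x3 intrinsics, pixels), "k1" (the pictures are not rectified: a ray, as slopes to the right and down, at radius r is drawn at 1 + k1 r^2 times it, then the intrinsics apply), "R" (3x3) and "t" (3): a world point X has camera coordinates R X + t. Camera axes: x right, y down, z forward; pixel columns grow to the right and rows downward; lengths in m; the calibration is good to about 2 mm. A picture is of the moment at which its call begins. calibration takes no time and is no camera call.
- hand_in(): hands the job in, once; it reports no verdict.
The state is a dict: "time_s": time; "q": joint angles; "qd": joint speeds; "joint_efforts": joint torques, N m; "eef_pos": TCP position; "ee_rot": TCP orientation; "contact_force": force on the tool from outside, world axes, zero at the start; "ft_torque": the same for the moment, N m; "finger_gap": finger opening in m.
Only numpy, scipy, OpenCV 4.12 (cv2) and the standard library are available. Lean on these libraries where they do the work, as an engineer would, in place of code of your own. Each camera call takes 0.05 s, during which the arm holds its last target. There are 200 camera calls.

## Working session

There is one attempt and no reset: what is moved stays moved. The work goes in short steps, Python scripts to look and compute and a tool call to move; the robot and the scene stay as the last step left them, time stands still between calls to the robot, and variables do not carry over. Pictures are saved under pics/ and viewed, about 8 in all and at most 12, crops included, and the job is handed in when it is done.

Besides the shell and the picture viewer there is one more tool, called by a JSON object that holds its "op" and its "data". drive_tool: Moves the arm, as the interface text tells. Its arguments: {"type":"object","properties":{"rows":{"type":"array"}},"required":["rows"]}

```bash
mkdir -p pics; ls
python3 - <<'E'
from plant import bot, vision
import cv2,numpy as np
for n in("top","side"):
    cv2.imwrite(f"pics/{n}0.png",cv2.resize(vision.snapshot(n)[:,:,::-1],(800,600),interpolation=cv2.INTER_CUBIC))
    c=vision.calibration(n);print(n,c, -np.array(c['R']).T@c['t'])
s=bot.sense();print(s)
E
```

```text
pics
top {'camera_matrix': array([[433.78722188,   0.        , 255.18827261],
       [  0.        , 433.78722188, 185.4127514 ],
       [  0.        ,   0.        ,   1.        ]]), 'k1': -0.00509983673847728, 'R': array([[-0.02371821, -0.99963598, -0.01285897],
       [-0.99173004,  0.02514956, -0.12585318],
       [ 0.12613076,  0.00976761, -0.99196554]]), 't': array([-0.01486889,  0.50815476,  1.12222024])} [ 0.36205319 -0.03860476  1.17696549]
side {'camera_matrix': array([[478.30861356,   0.        , 262.34916974],
       [  0.        , 478.30861356, 197.86156671],
       [  0.        ,   0.        ,   1.        ]]), 'k1': -0.07744580586099559, 'R': array([[ 0.99419491, -0.10537755, -0.0217267 ],
       [-0.08936362, -0.69626974, -0.71219561],
       [ 0.05992178,  0.71000283, -0.70164476]]), 't': array([-0.50147044,  0.11132108,  1.35415957])} [ 0.42736375 -0.93679135  1.01852605]
{'time_s': 0.1, 'q': array([-7.45067118e+01,  7.51140378e+00,  8.53228096e+01, -9.93495659e-04,
        8.72625545e+01, -4.89313385e+00]), 'qd': array([ 0.02294944, -0.02707212, -0.11159086, -0.0063682 ,  0.21107009,
        0.00428286]), 'joint_efforts': array([ 4.60581705e-04, -5.70950925e+01, -5.01942050e+01, -2.50241610e-04,
        8.12622631e-03,  5.28038004e-05]), 'eef_pos': array([ 0.20889042, -0.56193075,  0.23034505]), 'ee_rot': array([-94.30563001,  89.90322701, 106.08084031]), 'contact_force': array([ 0.29555538, -0.1315274 , -0.45722883]), 'ft_torque': array([ 0.02712595,  0.00715857, -0.00329012]), 'finger_gap': 0.08551044125331528}
```

View pics/top0.png

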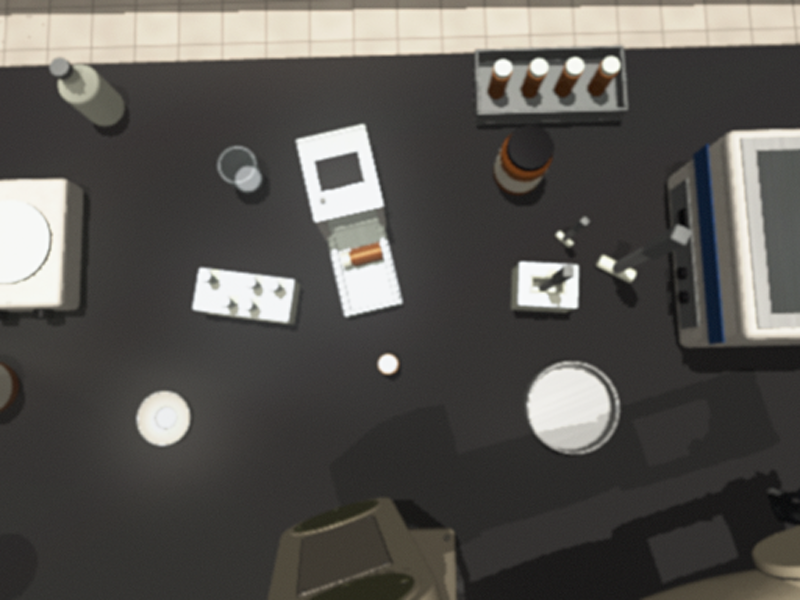

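View pics/side0.png

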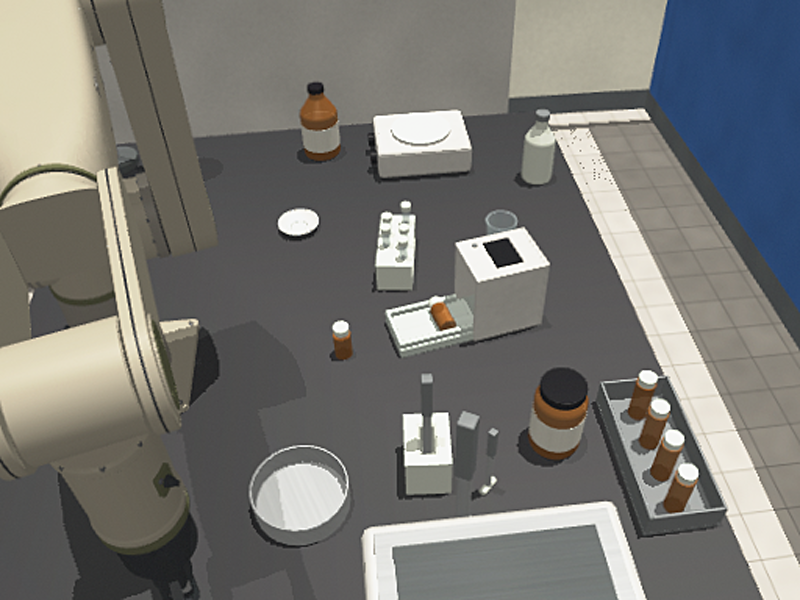

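```bash
cat > h.py <<'E'
from plant import bot, vision
import cv2, numpy as np
def ray(cam,uv):
    c=vision.calibration(cam);K=c['camera_matrix'];uv=np.atleast_2d(np.array(uv,float))
    p=cv2.undistortPoints(uv[:,None],K,np.array([c['k1'],0,0,0,0]),None,None)[:,0] if 0 else None
    d=(uv-[K[0,2],K[1,2]])/[K[0,0],K[1,1]]; s=d.copy()
    for _ in range(10): s=d/(1+c['k1']*(s**2).sum(1,keepdims=True))
    R=c['R'];o=-R.T@c['t'];return o,np.c_[s,np.ones(len(s))]@R
def onz(cam,uv,z):
    o,d=ray(cam,uv);return o+d*((z-o[2])/d[:,2])[:,None]
def proj(cam,X):
    c=vision.calibration(cam);K=c['camera_matrix'];P=np.atleast_2d(X)@c['R'].T+c['t'];s=P[:,:2]/P[:,2:]
    return s*(1+c['k1']*(s**2).sum(1,keepdims=True))*[K[0,0],K[1,1]]+[K[0,2],K[1,2]]
def tri(a,b):
    o1,d1=ray('top',a);o2,d2=ray('side',b);d1=d1[0];d2=d2[0]
    k=np.linalg.lstsq(np.c_[d1,-d2],o2-o1,rcond=None)[0];p=o1+k[0]*d1;q=o2+k[1]*d2
    return (p+q)/2,np.linalg.norm(p-q)
def crop(im,u,v,w,h,W,H):
    return cv2.resize(im[v:v+h,u:u+w],(W,H),interpolation=cv2.INTER_CUBIC)
E
python3 - <<'E'
from h import *
t=vision.snapshot('top')[:,:,::-1];s=vision.snapshot('side')[:,:,::-1]
np.save('t0.npy',t);np.save('s0.npy',s)
# 400x300 tiles; scales
m=np.vstack([np.hstack([crop(t,185,120,80,86,400,430),crop(t,320,130,80,60,400,300)[:430] if 0 else cv2.copyMakeBorder(crop(t,320,135,80,74,400,370),0,60,0,0,0)])])
cv2.imwrite('pics/c1.png',m)
cv2.imwrite('pics/c2.png',np.hstack([crop(s,250,230,70,90,420,540),crop(s,245,140,110,156,380,540)]))
# masks
for n,im in(('top',t),('side',s)):
    hsv=cv2.cvtColor(im,cv2.COLOR_BGR2HSV)
    am=cv2.inRange(hsv,(5,120,60),(20,255,255))
    N,_,st,c=cv2.connectedComponentsWithStats(am)
    print(n,'amber',[(st[i].tolist(),c[i].round(1).tolist()) for i in range(1,N) if st[i,4]>25])
    wm=cv2.inRange(hsv,(0,0,130),(180,60,255))
    N,l,st,c=cv2.connectedComponentsWithStats(wm)
    for i in range(1,N):
        if 60<st[i,4]<6000:
            r=cv2.minAreaRect(np.argwhere(l==i)[:,::-1].astype(np.float32));print(' white',st[i].tolist(),np.round(cv2.boxPoints(r),1).tolist())
E
```

```text
top amber [([358, 45, 12, 11, 41], [363.6, 49.6]), ([379, 44, 15, 12, 52], [385.4, 49.1]), ([314, 47, 11, 10, 39], [318.9, 51.2]), ([336, 46, 11, 9, 39], [340.7, 50.4]), ([320, 87, 33, 29, 250], [331.8, 106.0]), ([224, 156, 20, 13, 167], [234.0, 162.3])]
 white [305, 36, 91, 37, 1691] [[304.6000061035156, 37.70000076293945], [394.1000061035156, 35.20000076293945], [395.0, 69.9000015258789], [305.6000061035156, 72.30000305175781]]
 white [385, 36, 13, 12, 116] [[385.0, 36.0], [397.0, 36.0], [397.0, 47.0], [385.0, 47.0]]
 white [189, 79, 57, 64, 2088] [[188.0, 88.5], [233.5, 78.0], [246.10000610351562, 132.39999389648438], [200.5, 142.89999389648438]]
 white [465, 82, 47, 136, 3284] [[465.0, 82.0], [511.0, 82.0], [511.0, 217.0], [465.0, 217.0]]
 white [150, 106, 17, 16, 200] [[148.0, 114.0], [159.0, 103.0], [169.5, 113.5], [158.5, 124.5]]
 white [0, 114, 43, 83, 3446] [[-0.0, 114.0], [42.0, 114.0], [42.0, 196.0], [0.0, 196.0]]
 white [210, 139, 48, 64, 1928] [[206.8000030517578, 146.39999389648438], [244.8000030517578, 137.60000610351562], [257.79998779296875, 194.0], [219.800003051757
[... 3979 characters left out ...]
.79998779296875], [295.20001220703125, 262.3999938964844], [306.29998779296875, 266.1000061035156], [303.5, 274.5]]
 white [258, 264, 32, 52, 1327] [[258.0, 264.0], [289.0, 264.0], [289.0, 315.0], [258.0, 315.0]]
 white [339, 265, 35, 24, 463] [[337.3999938964844, 286.20001220703125], [340.20001220703125, 264.79998779296875], [373.29998779296875, 269.0], [370.5, 290.5]]
 white [423, 270, 15, 16, 147] [[420.0, 278.0], [426.3999938964844, 269.5], [439.6000061035156, 279.5], [433.29998779296875, 288.0]]
 white [160, 285, 63, 55, 2107] [[160.0, 285.0], [222.0, 285.0], [222.0, 339.0], [160.0, 339.0]]
 white [231, 321, 183, 63, 3938] [[231.0, 383.0], [231.0, 321.0], [413.0, 321.0], [413.0, 383.0]]
```

View pics/c1.png

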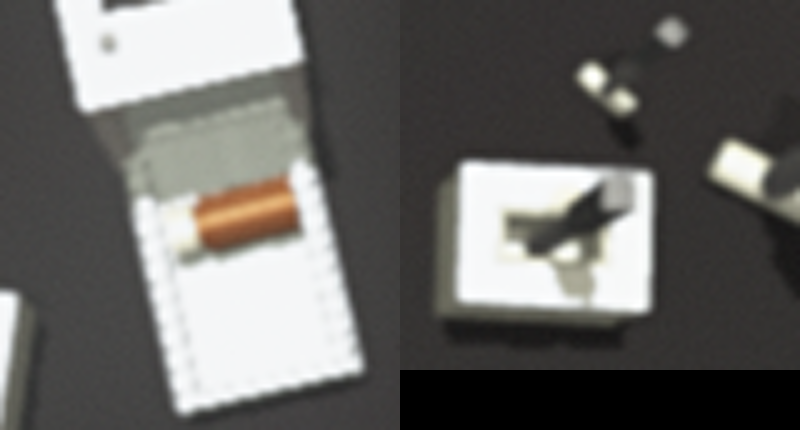

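View pics/c2.png

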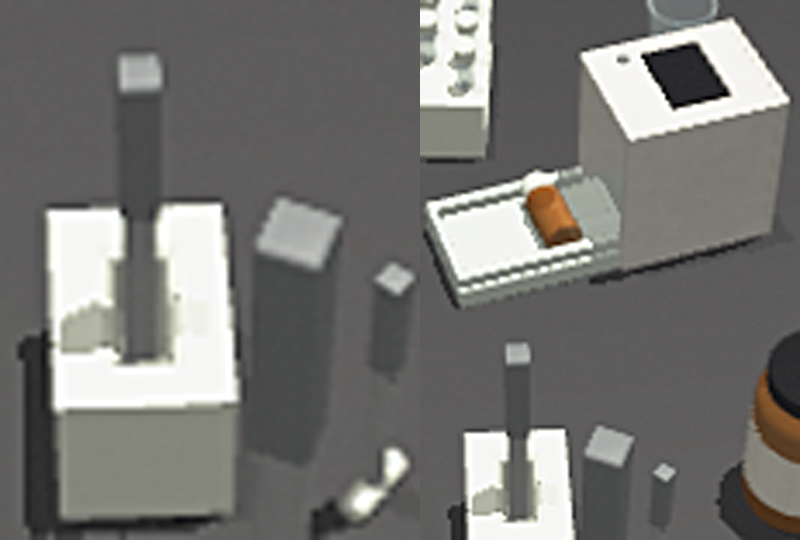

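The top view shows the stand at px (351,182) with the rod's handle top at (363,173). The lane's front end runs (221,203)–(258,194) and the roof's front edge (201,142)–(246,132). The vial sits at about (232,163), with its cap at the +y end. In the side view the handle top is at (273.5,242).

Run:
```python
from h import *
np.set_printoptions(precision=4,suppress=True)
S=onz('top',[(331.6,167),(370.4,169),(370,197.4),(331.4,195.6)],.08);print('stand',S,S.mean(0))
sS=onz('side',[(250+48/6,230+207/6),(250+222/6,230+203/6),(250+238/6,230+403/6),(250+57/6,230+408/6)],.08);print('stand side',sS,sS.mean(0))
print('handle',tri((363.4,173.4),(273.5,242)),onz('top',[(363.4,173.4)],.223),onz('side',[(273.5,242)],.223))
R=onz('top',[(201.4,142),(245.6,132)],.155);print('roof front',R,R.mean(0))
R2=onz('side',[(245+110/3.46+47,140+138/3.46),(245+160/3.46,140+55/3.46)],.155);print(R2)
H=onz('top',[(188,88.5),(233.5,78),(246.1,132.4),(200.5,142.9)],.155);print('housing',H)
L=onz('top',[(221,203),(257.8,194.4)],.032);print('lane end',L,L.mean(0))
V=onz('top',[(185+198/5,120+217/5),(185+298/5,120+205/5)],.036);print('amber ends',V)
# vial: mask centroid both
print('vial amber tri',tri((234,162.3),(282.8,202.0)))
for a in(R[1]-R[0],L[1]-L[0],R.mean(0)-L.mean(0),S[1]-S[0],S[0]-S[3]): print(np.degrees(np.arctan2(a[1],a[0])),np.linalg.norm(a))
from scipy.spatial.transform import Rotation as Ro
s=bot.sense();print(Ro.from_euler('xyz',s['ee_rot'],degrees=True).as_matrix())
```

```text
stand [[ 0.544  -0.2243  0.08  ]
 [ 0.5363 -0.323   0.08  ]
 [ 0.4636 -0.3178  0.08  ]
 [ 0.4706 -0.2204  0.08  ]] [ 0.5036 -0.2714  0.08  ]
stand side [[ 0.4724 -0.2174  0.08  ]
 [ 0.5432 -0.2241  0.08  ]
 [ 0.5357 -0.3206  0.08  ]
 [ 0.4662 -0.3145  0.08  ]] [ 0.5044 -0.2692  0.08  ]
handle (array([ 0.5046, -0.27  ,  0.2224]), np.float64(0.0007627082422537044)) [[ 0.5041 -0.2698  0.223 ]] [[ 0.5049 -0.2704  0.223 ]]
roof front [[ 0.6007  0.0985  0.155 ]
 [ 0.6225 -0.0085  0.155 ]] [0.6116 0.045  0.155 ]
[[ 0.671  -0.0159  0.155 ]
 [ 0.5998  0.0944  0.155 ]]
housing [[ 0.7355  0.1304  0.155 ]
 [ 0.759   0.0184  0.155 ]
 [ 0.6215 -0.0097  0.155 ]
 [ 0.5986  0.1007  0.155 ]]
lane end [[ 0.463   0.0644  0.032 ]
 [ 0.4834 -0.0337  0.032 ]] [0.4732 0.0153 0.032 ]
amber ends [[ 0.5685  0.0529  0.036 ]
 [ 0.5736 -0.0006  0.036 ]]
vial amber tri (array([0.5686, 0.0273, 0.0419]), np.float64(0.0022259886153972353))
-78.49296600385672 0.10922694807527626
-78.21302486546037 0.1001634441060637
12.108080399501947 0.18752745172611188
-94.4781162608071 0.09893575547904802
-3.0220920718353903 0.073544157768023
[[-0.0003  0.3483 -0.9374]
 [ 0.0011 -0.9374 -0.3483]
 [-1.     -0.0011 -0.0001]]
```

Run:
```python
from h import *
np.set_printoptions(precision=4,suppress=True)
print('large',tri((436,149.5),(300,269)));print('small',tri((374.4,141.4),(315.5,276.3)))
print('large bar',onz('top',[(394,172)],.02))
print(onz('top',[(331.8,101)],.14))
from scipy.spatial.transform import Rotation as Ro
s=bot.sense();M=Ro.from_euler('xyz',s['ee_rot'],degrees=True).as_matrix()
for tgt in ([.504,-.2705,.30],):print(M.T@(np.array(tgt)-s['eef_pos']))
```

```text
large (array([ 0.5389, -0.4037,  0.2968]), np.float64(0.00016963025826172105))
small (array([ 0.5926, -0.3186,  0.1488]), np.float64(0.00010212522108461478))
large bar [[ 0.5361 -0.4013  0.02  ]]
[[ 0.6989 -0.2222  0.14  ]]
[-0.0691 -0.1706 -0.3781]
```

{"op": "drive_tool", "data": {"rows": [{"fingers": 0.45,"x": -0.069,"y": -0.03,"z": -0.07,"roll": 0.1},{"fingers": 0.45,"x": -0.069,"y": -0.17,"z": -0.378,"roll": 0.43},{"fingers": 0.45,"x": -0.069,"y": -0.17,"z": -0.378,"roll": 0.43},{"fingers": 0.45,"x": -0.069,"y": -0.17,"z": -0.378,"roll": 0.43},{"fingers": 0.45,"x": -0.069,"y": -0.17,"z": -0.378,"roll": 0.43},{"fingers": 0.45,"x": -0.069,"y": -0.17,"z": -0.378,"roll": 0.43},{"fingers": 0.45,"x": -0.069,"y": -0.17,"z": -0.378,"roll": 0.43},{"fingers": 0.45,"x": -0.069,"y": -0.17,"z": -0.378,"roll": 0.43},{"fingers": 0.45,"x": -0.069,"y": -0.17,"z": -0.378,"roll": 0.43},{"fingers": 0.45,"x": -0.069,"y": -0.17,"z": -0.378,"roll": 0.43}]}}

```text
time_s: 1.03
eef_pos: [0.495, -0.2794, 0.2986]
ee_rot: [-73.0, 89.9, 102.8]
contact_force: [1.0, -1.0, 0.0]
finger_gap: 0.0387
```

{"op": "drive_tool", "data": {"rows": [{"fingers": 0.45,"x": 0.01,"y": -0.0095,"z": -0.009,"roll": 0},{"fingers": 0.45,"x": 0.05,"y": -0.0095,"z": -0.009,"roll": 0},{"fingers": 0.45,"x": 0.08,"y": -0.0095,"z": -0.009,"roll": 0},{"fingers": 0.45,"x": 0.11,"y": -0.0095,"z": -0.009,"roll": 0},{"fingers": 0.45,"x": 0.117,"y": -0.0095,"z": -0.009,"roll": 0},{"fingers": 0.45,"x": 0.117,"y": -0.0095,"z": -0.009,"roll": 0}]}}

```text
time_s: 1.53
eef_pos: [0.5028, -0.2692, 0.1783]
ee_rot: [-35.1, 89.6, 140.7]
contact_force: [0.2, 0.2, 0.2]
finger_gap: 0.0388
```

Run:
```python
from h import *
t=vision.snapshot('top')[:,:,::-1];s=vision.snapshot('side')[:,:,::-1]
cv2.imwrite('pics/g1.png',np.hstack([crop(s,220,180,100,140,400,560),crop(t,320,115,80,112,400,560)]))
print(bot.sense()['eef_pos'],bot.sense()['contact_force'])
```

```text
[ 0.50512122 -0.2709185   0.183111  ] [0.64545452 0.55657113 0.44641116]
```

View pics/g1.png

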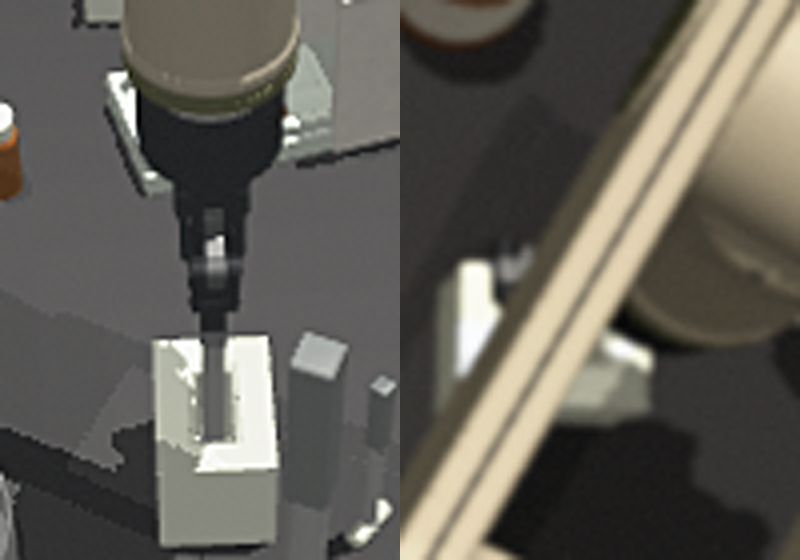

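The side view shows the fingers around the handle at crop (213,290), with the slot and shaft below. I'll close now.

{"op": "drive_tool", "data": {"rows": [{"fingers": 0,"x": 0,"y": 0,"z": 0,"roll": 0},{"fingers": 0,"x": 0,"y": 0,"z": 0,"roll": 0},{"fingers": 0,"x": 0,"y": 0,"z": 0,"roll": 0},{"fingers": 0,"x": 0,"y": 0,"z": 0,"roll": 0},{"fingers": 0,"x": 0,"y": 0,"z": 0,"roll": 0},{"fingers": 0,"x": 0,"y": 0,"z": 0,"roll": 0}]}}

```text
time_s: 2.13
eef_pos: [0.5066, -0.2718, 0.1863]
ee_rot: [160.8, 89.7, -23.5]
contact_force: [0.6, -0.5, 7.5]
finger_gap: 0.0152
```

{"op": "drive_tool", "data": {"rows": [{"fingers": 0,"x": -0.01,"y": 0,"z": 0,"roll": 0},{"fingers": 0,"x": -0.02,"y": 0,"z": 0,"roll": 0},{"fingers": 0,"x": -0.03,"y": 0,"z": 0,"roll": 0},{"fingers": 0,"x": -0.04,"y": 0,"z": 0,"roll": 0},{"fingers": 0,"x": -0.044,"y": 0,"z": 0,"roll": 0},{"fingers": 0,"x": -0.044,"y": 0,"z": 0,"roll": 0},{"fingers": 0,"x": -0.044,"y": 0,"z": 0,"roll": 0}]}}

```text
time_s: 2.72
eef_pos: [0.5064, -0.2718, 0.2305]
ee_rot: [160.3, 89.7, -24.0]
contact_force: [-0.1, -0.3, -1.0]
finger_gap: 0.0149
```

Run:
```python
from h import *
s=vision.snapshot('side')[:,:,::-1]
cv2.imwrite('pics/g2.png',crop(s,220,150,100,150,400,600))
b=bot.sense();print(b['eef_pos'],b['ee_rot'],b['contact_force'],b['ft_torque'],b['finger_gap'])
```

```text
[ 0.50618272 -0.27159072  0.2298228 ] [162.42184161  89.71563757 -21.85390427] [ 0.11802049  0.10013025 -0.94792408] [ 0.00048383 -0.04289741  0.00537055] 0.015082610167185062
```

View pics/g2.png

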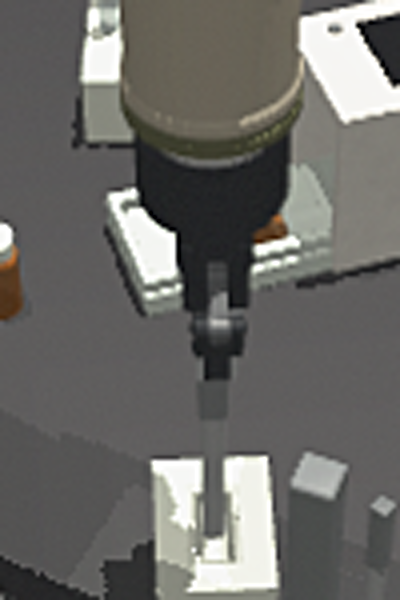

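The side view shows the rod hanging upright and the white bar just inside the slot at crop (215,545). Next I tilt it in the grip by levering the shaft on the slot's -x edge.

{"op": "drive_tool", "data": {"rows": [{"fingers": 0,"x": 0,"y": 0,"z": 0.01,"roll": 0},{"fingers": 0,"x": 0,"y": 0,"z": 0.02,"roll": 0},{"fingers": 0,"x": 0.001,"y": 0,"z": 0.03,"roll": 0},{"fingers": 0,"x": 0.003,"y": 0,"z": 0.042,"roll": 0},{"fingers": 0,"x": 0.008,"y": 0,"z": 0.055,"roll": 0},{"fingers": 0,"x": 0.013,"y": 0,"z": 0.068,"roll": 0},{"fingers": 0,"x": 0.018,"y": 0,"z": 0.08,"roll": 0},{"fingers": 0,"x": 0.025,"y": 0,"z": 0.091,"roll": 0},{"fingers": 0,"x": 0.031,"y": 0,"z": 0.1,"roll": 0},{"fingers": 0,"x": 0.031,"y": 0,"z": 0.1,"roll": 0}]}}

```text
time_s: 3.6
eef_pos: [0.4058, -0.2643, 0.1983]
ee_rot: [160.4, 89.7, -23.9]
contact_force: [-0.2, 0.7, 6.7]
finger_gap: 0.0155
```

Run:
```python
from h import *
s=vision.snapshot('side')[:,:,::-1]
cv2.imwrite('pics/g3.png',crop(s,190,150,130,150,520,600))
b=bot.sense();print(b['eef_pos'],b['ee_rot'],b['contact_force'],b['ft_torque'],b['finger_gap'])
```

```text
[ 0.40626489 -0.2642995   0.19861936] [161.67756891  89.66261901 -22.6255479 ] [-1.3386796   0.44530906  5.5000003 ] [0.19615853 0.08222999 0.05193037] 0.015322410267183268
```

View pics/g3.png

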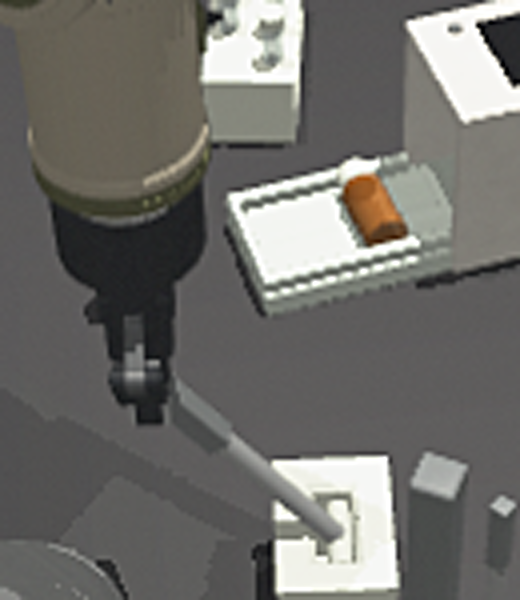

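The side view shows the rod tilted about 35° in the grip, handle towards -x, with the bar in the slot's mouth at crop (340,530). I'll lift it out and carry it over to the lane.

{"op": "drive_tool", "data": {"rows": [{"fingers": 0,"x": -0.015,"y": 0,"z": 0.0,"roll": 0},{"fingers": 0,"x": -0.03,"y": 0,"z": 0.0,"roll": 0},{"fingers": 0,"x": -0.05,"y": 0,"z": 0.0,"roll": 0},{"fingers": 0,"x": -0.07,"y": -0.005,"z": 0,"roll": 0},{"fingers": 0,"x": -0.08,"y": -0.025,"z": 0,"roll": -0.03},{"fingers": 0,"x": -0.08,"y": -0.05,"z": 0,"roll": -0.07},{"fingers": 0,"x": -0.08,"y": -0.08,"z": 0,"roll": -0.12},{"fingers": 0,"x": -0.08,"y": -0.11,"z": 0,"roll": -0.17},{"fingers": 0,"x": -0.08,"y": -0.14,"z": 0,"roll": -0.23},{"fingers": 0,"x": -0.08,"y": -0.17,"z": 0,"roll": -0.284}]}}

```text
time_s: 4.48
eef_pos: [0.418, -0.0932, 0.2774]
ee_rot: [143.8, 89.7, -24.1]
contact_force: [0.4, -0.1, -1.1]
finger_gap: 0.0152
```

{"op": "drive_tool", "data": {"rows": [{"fingers": 0,"x": 0,"y": -0.03,"z": -0.007,"roll": 0},{"fingers": 0,"x": 0,"y": -0.06,"z": -0.015,"roll": 0},{"fingers": 0,"x": 0,"y": -0.085,"z": -0.02,"roll": 0},{"fingers": 0,"x": 0,"y": -0.093,"z": -0.023,"roll": 0},{"fingers": 0,"x": 0,"y": -0.093,"z": -0.023,"roll": 0},{"fingers": 0,"x": 0,"y": -0.093,"z": -0.023,"roll": 0}]}}

```text
time_s: 4.98
eef_pos: [0.4208, 0.0025, 0.2767]
ee_rot: [132.0, 89.8, -35.8]
contact_force: [0.1, 0.1, -0.9]
finger_gap: 0.0156
```

Run:
```python
from h import *
t=vision.snapshot('top')[:,:,::-1];s=vision.snapshot('side')[:,:,::-1]
cv2.imwrite('pics/l1.png',np.hstack([crop(s,230,100,100,150,400,600),crop(t,190,110,80,120,400,600)]))
b=bot.sense();print(b['eef_pos'],b['ee_rot'],b['contact_force'],b['ft_torque'],b['finger_gap'])
```

```text
[0.42090105 0.00159465 0.27690443] [134.01320425  89.762895   -33.92222161] [ 0.08926374 -0.70326961 -1.03439813] [-0.02083191  0.10220933 -0.04992544] 0.0151017347344311
```

View pics/l1.png

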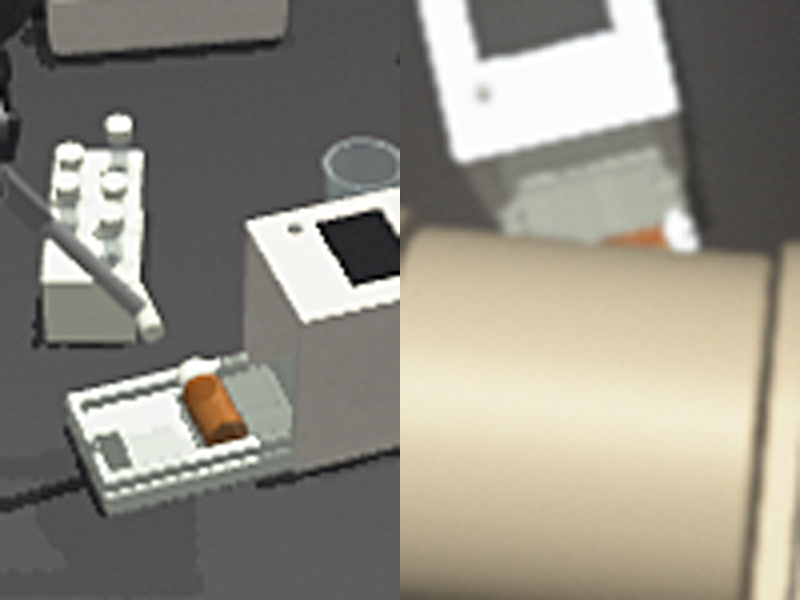

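```bash
cat >> h.py <<'E'
from scipy.spatial.transform import Rotation as Ro
O=np.array([.6105,.0447,0]);a=np.radians(12.);B=np.array([[np.cos(a),-np.sin(a),0],[np.sin(a),np.cos(a),0],[0,0,1]])
def grip():
    b=bot.sense();M=Ro.from_euler('xyz',b['ee_rot'],degrees=True).as_matrix();return b['eef_pos']-.019*M[:,0],M
def bay(p): return (np.asarray(p)-O)@B
E
python3 - <<'E'
from h import *
np.set_printoptions(precision=4,suppress=True)
G,M=grip();j=M[:,1];print('G',G,bay(G),'yang',np.degrees(np.arctan2(j[1],j[0])))
o,d=ray('side',[(230+152/4,100+325/4),(230+140/4,100+303/4)])
for k,off in((0,.022),(1,0)):
    P=G+off*j; e=o+d[k]*((P-o)@j/(d[k]@j)); c=e-off*j; v=c-G
    print('bar/shaft pt',c,bay(c),'len',np.linalg.norm(v),'tilt',np.degrees(np.arctan2(np.hypot(v[0],v[1]),-v[2])))
th=np.radians(35);f=np.array([-M[0,2],-M[1,2],0]);c=G+.182*(f*np.sin(th)+[0,0,-np.cos(th)]);print('pred',c,230,(proj('side',[c,c+.022*j,c-.022*j])-[230,100])*4)
E
```

```text
G [0.4208 0.0016 0.2959] [-0.1945 -0.0027  0.2959] yang -77.93567101083251
bar/shaft pt [0.5184 0.0221 0.1525] [-0.0948 -0.003   0.1525] len 0.17466818455057198 tilt 34.792311293718384
bar/shaft pt [0.5173 0.0218 0.154 ] [-0.0959 -0.003   0.154 ] len 0.1727729696744602 tilt 34.77272374797933
pred [0.5229 0.0235 0.1468] 230 [[148.1746 308.5376]
 [158.5817 329.1968]
 [138.0067 288.3559]]
```

The side view shows the bar's near end at crop (152,326), tilt about 35°, bar about 95 mm in front of the mouth and 152 mm up. The vial hasn't moved. I'll lower it and touch the bed to set the height.

{"op": "drive_tool", "data": {"rows": [{"fingers": 0,"x": 0.015,"y": 0,"z": 0,"roll": 0},{"fingers": 0,"x": 0.035,"y": 0,"z": 0,"roll": 0},{"fingers": 0,"x": 0.055,"y": 0,"z": 0,"roll": 0},{"fingers": 0,"x": 0.075,"y": 0,"z": 0,"roll": 0},{"fingers": 0,"x": 0.095,"y": 0,"z": 0,"roll": 0},{"fingers": 0,"x": 0.11,"y": 0,"z": 0,"roll": 0},{"fingers": 0,"x": 0.115,"y": 0,"z": 0,"roll": 0},{"fingers": 0,"x": 0.115,"y": 0,"z": 0,"roll": 0},{"fingers": 0,"x": 0.115,"y": 0,"z": 0,"roll": 0}]}}

```text
time_s: 5.83
eef_pos: [0.4214, 0.0005, 0.1623]
ee_rot: [133.4, 89.8, -34.6]
contact_force: [0.6, -0.5, -1.7]
finger_gap: 0.0156
```

{"op": "drive_tool", "data": {"rows": [{"fingers": 0,"x": 0.002,"y": 0,"z": 0,"roll": 0},{"fingers": 0,"x": 0.004,"y": 0,"z": 0,"roll": 0},{"fingers": 0,"x": 0.005,"y": 0,"z": 0,"roll": 0},{"fingers": 0,"x": 0.005,"y": 0,"z": 0,"roll": 0}]}}

```text
time_s: 6.17
eef_pos: [0.4228, 0.0002, 0.1592]
ee_rot: [145.0, 89.6, -23.0]
contact_force: [-0.7, -1.4, 7.1]
finger_gap: 0.0153
```

{"op": "drive_tool", "data": {"rows": [{"fingers": 0,"x": 0.001,"y": 0,"z": 0,"roll": 0},{"fingers": 0,"x": 0.002,"y": 0,"z": 0,"roll": 0},{"fingers": 0,"x": 0.002,"y": 0,"z": 0,"roll": 0}]}}

```text
time_s: 6.42
eef_pos: [0.424, -0.0, 0.1587]
ee_rot: [149.4, 89.4, -18.6]
contact_force: [-2.1, -1.1, 7.2]
finger_gap: 0.0154
```

{"op": "drive_tool", "data": {"rows": [{"fingers": 0,"x": -0.003,"y": 0,"z": 0,"roll": 0},{"fingers": 0,"x": -0.007,"y": 0,"z": 0.001,"roll": 0},{"fingers": 0,"x": -0.01,"y": 0,"z": 0.002,"roll": 0},{"fingers": 0,"x": -0.01,"y": 0,"z": 0.002,"roll": 0}]}}

```text
time_s: 6.75
eef_pos: [0.4219, -0.0004, 0.1692]
ee_rot: [149.5, 89.4, -18.5]
contact_force: [0.5, -0.2, -2.0]
finger_gap: 0.015
```

Run:
```python
from h import *
np.set_printoptions(precision=4,suppress=True)
s=vision.snapshot('side')[:,:,::-1]
x0,y0=225,130
im=crop(s,x0,y0,100,90,800,720)[:600].copy()
G,M=grip();j=M[:,1];f=np.array([-M[0,2],-M[1,2],0]);th=np.radians(35)
print('G',G,bay(G),np.degrees(np.arctan2(j[1],j[0])),bot.sense()['contact_force'])
for L,col in((.182,(0,255,0)),(.175,(0,0,255))):
    c=G+L*(f*np.sin(th)+[0,0,-np.cos(th)]);print(L,c,bay(c))
    for p in (proj('side',[c,c+.022*j])-[x0-.5,y0-.5])*8: cv2.circle(im,tuple(int(v) for v in p),3,col,-1)
cv2.imwrite('pics/l2.png',im)
```

```text
G [ 0.4217 -0.0004  0.1878] [-0.194  -0.0048  0.1878] -78.02362386401752 [ 0.5564 -0.1332 -0.4486]
0.182 [0.5238 0.0213 0.0388] [-0.0896 -0.0049  0.0388]
0.175 [0.5199 0.0205 0.0445] [-0.0937 -0.0049  0.0445]
```

View pics/l2.png

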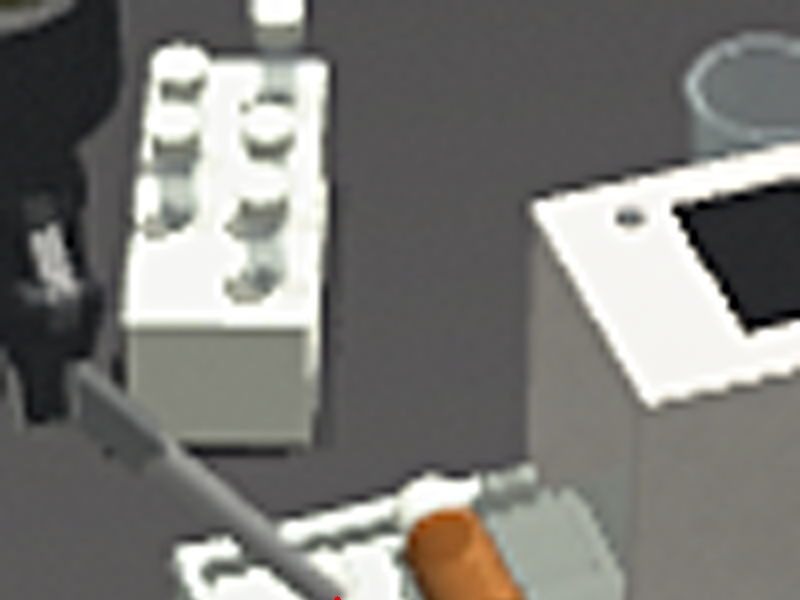

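Run:
```python
from h import *
np.set_printoptions(precision=4,suppress=True)
G,M=grip();j=M[:,1]
s=vision.snapshot('side')[:,:,::-1];cv2.imwrite('pics/l3.png',crop(s,230,165,80,60,800,600))
o,d=ray('side',[(225+120/8-.5,130+415/8-.5),(225+240/8-.5,130+512/8-.5),(225+320/8-.5,130+580/8-.5)])
for k in range(3):
    e=o+d[k]*((G-o)@j/(d[k]@j));v=e-G;print(bay(e),np.linalg.norm(v),np.degrees(np.arctan2(np.hypot(v[0],v[1]),-v[2])))
```

```text
[-0.1681 -0.005   0.1571] 0.04018709357338643 40.1644475868885
[-0.1283 -0.0053  0.0997] 0.10993272848039241 36.71405135903082
[-0.1001 -0.0056  0.0573] 0.16080260710759192 35.740005932597
```

View pics/l3.png

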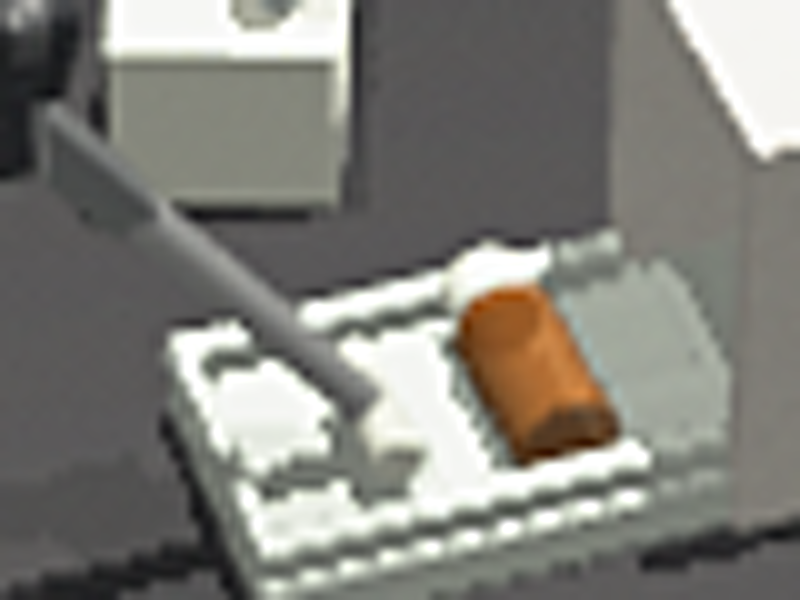

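The side view shows the bar lying across the lane behind the vial, with its near end at crop (405,455) and a clear gap to the amber body at (540,370). I start the push.

{"op": "drive_tool", "data": {"rows": [{"fingers": 0,"x": 0,"y": -0.001,"z": -0.003,"roll": 0},{"fingers": 0,"x": 0,"y": -0.003,"z": -0.006,"roll": 0},{"fingers": 0,"x": 0,"y": -0.003,"z": -0.009,"roll": 0},{"fingers": 0,"x": 0,"y": -0.003,"z": -0.012,"roll": 0},{"fingers": 0,"x": 0,"y": -0.003,"z": -0.015,"roll": 0},{"fingers": 0,"x": 0,"y": -0.003,"z": -0.0175,"roll": 0},{"fingers": 0,"x": 0,"y": -0.003,"z": -0.02,"roll": 0},{"fingers": 0,"x": 0,"y": -0.003,"z": -0.022,"roll": 0},{"fingers": 0,"x": 0,"y": -0.003,"z": -0.024,"roll": 0},{"fingers": 0,"x": 0,"y": -0.003,"z": -0.026,"roll": 0}]}}

```text
time_s: 7.68
eef_pos: [0.4468, 0.008, 0.1687]
ee_rot: [149.0, 89.4, -19.0]
contact_force: [0.1, -0.2, -1.5]
finger_gap: 0.015
```

{"op": "drive_tool", "data": {"rows": [{"fingers": 0,"x": 0,"y": 0,"z": -0.002,"roll": 0},{"fingers": 0,"x": 0,"y": 0,"z": -0.004,"roll": 0},{"fingers": 0,"x": 0,"y": 0,"z": -0.006,"roll": 0},{"fingers": 0,"x": 0,"y": 0,"z": -0.008,"roll": 0},{"fingers": 0,"x": 0,"y": 0,"z": -0.01,"roll": 0},{"fingers": 0,"x": 0,"y": 0,"z": -0.012,"roll": 0},{"fingers": 0,"x": 0,"y": 0,"z": -0.014,"roll": 0},{"fingers": 0,"x": 0,"y": 0,"z": -0.016,"roll": 0},{"fingers": 0,"x": 0,"y": 0,"z": -0.018,"roll": 0},{"fingers": 0,"x": 0,"y": 0,"z": -0.02,"roll": 0}]}}

```text
time_s: 8.52
eef_pos: [0.4666, 0.0121, 0.1689]
ee_rot: [149.1, 89.4, -18.9]
contact_force: [0.9, 0.2, -1.2]
finger_gap: 0.0153
```

Run:
```python
from h import *
np.set_printoptions(precision=4,suppress=True)
G,M=grip();print(bay(G),np.degrees(np.arctan2(M[1,1],M[0,1])),bot.sense()['contact_force'])
for n in('side','top'):
    im=vision.snapshot(n)[:,:,::-1];m=cv2.inRange(cv2.cvtColor(im,cv2.COLOR_BGR2HSV),(5,120,60),(20,255,255))
    N,_,st,c=cv2.connectedComponentsWithStats(m)
    for i in range(1,N):
        if st[i,4]>25:
            X=bay(onz(n,[c[i]],.042)[0])
            if abs(X[0])<.12 and abs(X[1])<.05: print(n,st[i],X)
cv2.imwrite('pics/l4.png',crop(vision.snapshot('side')[:,:,::-1],230,165,80,60,800,600))
```

```text
[-0.1477 -0.0018  0.1879] -78.02749397352623 [ 0.8764  0.1965 -1.2214]
side [283 192  16  18 168] [-0.0228 -0.0085  0.042 ]
```

{"op": "drive_tool", "data": {"rows": [{"fingers": 0,"x": 0,"y": 0,"z": -0.002,"roll": 0},{"fingers": 0,"x": 0,"y": 0,"z": -0.004,"roll": 0},{"fingers": 0,"x": 0,"y": 0,"z": -0.006,"roll": 0},{"fingers": 0,"x": 0,"y": 0,"z": -0.008,"roll": 0},{"fingers": 0,"x": 0,"y": 0,"z": -0.01,"roll": 0},{"fingers": 0,"x": 0,"y": 0,"z": -0.012,"roll": 0},{"fingers": 0,"x": 0,"y": 0,"z": -0.014,"roll": 0},{"fingers": 0,"x": 0,"y": 0,"z": -0.016,"roll": 0},{"fingers": 0,"x": 0,"y": 0,"z": -0.018,"roll": 0},{"fingers": 0,"x": 0,"y": 0,"z": -0.02,"roll": 0}]}}

```text
time_s: 9.5
eef_pos: [0.4862, 0.0164, 0.1691]
ee_rot: [149.0, 89.4, -19.0]
contact_force: [0.7, 0.3, -1.6]
finger_gap: 0.0149
```

{"op": "drive_tool", "data": {"rows": [{"fingers": 0,"x": 0,"y": 0,"z": -0.002,"roll": 0},{"fingers": 0,"x": 0,"y": 0,"z": -0.004,"roll": 0},{"fingers": 0,"x": 0,"y": 0,"z": -0.006,"roll": 0},{"fingers": 0,"x": 0,"y": 0,"z": -0.008,"roll": 0},{"fingers": 0,"x": 0,"y": 0,"z": -0.01,"roll": 0},{"fingers": 0,"x": 0,"y": 0,"z": -0.012,"roll": 0},{"fingers": 0,"x": 0,"y": 0,"z": -0.014,"roll": 0},{"fingers": 0,"x": 0,"y": 0,"z": -0.016,"roll": 0},{"fingers": 0,"x": 0,"y": 0,"z": -0.018,"roll": 0},{"fingers": 0,"x": 0,"y": 0,"z": -0.02,"roll": 0}]}}

```text
time_s: 10.33
eef_pos: [0.506, 0.0205, 0.1693]
ee_rot: [149.1, 89.4, -19.0]
contact_force: [0.2, 0.7, 0.3]
finger_gap: 0.0153
```

{"op": "drive_tool", "data": {"rows": [{"fingers": 0,"x": 0,"y": 0,"z": -0.002,"roll": 0},{"fingers": 0,"x": 0,"y": 0,"z": -0.004,"roll": 0},{"fingers": 0,"x": 0,"y": 0,"z": -0.006,"roll": 0},{"fingers": 0,"x": 0,"y": 0,"z": -0.008,"roll": 0},{"fingers": 0,"x": 0,"y": 0,"z": -0.01,"roll": 0},{"fingers": 0,"x": 0,"y": 0,"z": -0.012,"roll": 0},{"fingers": 0,"x": 0,"y": 0,"z": -0.014,"roll": 0},{"fingers": 0,"x": 0,"y": 0,"z": -0.016,"roll": 0},{"fingers": 0,"x": 0,"y": 0,"z": -0.018,"roll": 0},{"fingers": 0,"x": 0,"y": 0,"z": -0.02,"roll": 0}]}}

```text
time_s: 11.17
eef_pos: [0.5258, 0.0247, 0.1695]
ee_rot: [149.3, 89.4, -18.7]
contact_force: [-0.2, -0.7, -1.2]
finger_gap: 0.0154
```

Run:
```python
from h import *
np.set_printoptions(precision=4,suppress=True)
G,M=grip();print(bay(G),np.degrees(np.arctan2(M[1,1],M[0,1])),bot.sense()['contact_force'],bot.sense()['ft_torque'])
```

```text
[-0.0871 -0.0018  0.1885] -78.02510071187119 [-0.1671 -0.6994 -1.2051] [0.0243 0.1023 0.0012]
```

{"op": "drive_tool", "data": {"rows": [{"fingers": 0,"x": 0.0005,"y": 0,"z": -0.002,"roll": 0},{"fingers": 0,"x": 0.0005,"y": 0,"z": -0.004,"roll": 0},{"fingers": 0,"x": 0.0005,"y": 0,"z": -0.006,"roll": 0},{"fingers": 0,"x": 0.0005,"y": 0,"z": -0.008,"roll": 0},{"fingers": 0,"x": 0.0005,"y": 0,"z": -0.0095,"roll": 0},{"fingers": 0,"x": 0.0005,"y": 0,"z": -0.011,"roll": 0},{"fingers": 0,"x": 0.0005,"y": 0,"z": -0.012,"roll": 0},{"fingers": 0,"x": 0.0005,"y": 0,"z": -0.013,"roll": 0}]}}

```text
time_s: 11.83
eef_pos: [0.5386, 0.0274, 0.1691]
ee_rot: [149.1, 89.4, -18.9]
contact_force: [0.1, -0.6, -1.3]
finger_gap: 0.0153
```

{"op": "drive_tool", "data": {"rows": [{"fingers": 0,"x": 0,"y": 0,"z": -0.001,"roll": 0},{"fingers": 0,"x": 0,"y": 0,"z": -0.002,"roll": 0},{"fingers": 0,"x": 0,"y": 0,"z": -0.003,"roll": 0},{"fingers": 0,"x": 0,"y": 0,"z": -0.004,"roll": 0},{"fingers": 0,"x": 0,"y": 0,"z": -0.005,"roll": 0}]}}

```text
time_s: 12.25
eef_pos: [0.5436, 0.0285, 0.1691]
ee_rot: [148.9, 89.4, -19.1]
contact_force: [0.7, 0.4, -1.2]
finger_gap: 0.0153
```

{"op": "drive_tool", "data": {"rows": [{"fingers": 0,"x": 0,"y": 0,"z": -0.001,"roll": 0},{"fingers": 0,"x": 0,"y": 0,"z": -0.002,"roll": 0},{"fingers": 0,"x": 0,"y": 0,"z": -0.003,"roll": 0}]}}

```text
time_s: 12.5
eef_pos: [0.5466, 0.0292, 0.1691]
ee_rot: [149.3, 89.4, -18.7]
contact_force: [-0.5, -0.4, -1.0]
finger_gap: 0.0155
```

{"op": "drive_tool", "data": {"rows": [{"fingers": 0,"x": 0,"y": 0,"z": -0.001,"roll": 0},{"fingers": 0,"x": 0,"y": 0,"z": -0.002,"roll": 0},{"fingers": 0,"x": 0,"y": 0,"z": -0.003,"roll": 0}]}}

```text
time_s: 12.75
eef_pos: [0.5495, 0.0297, 0.1691]
ee_rot: [147.7, 89.4, -20.4]
contact_force: [-2.2, -0.9, -0.1]
finger_gap: 0.0152
```

{"op": "drive_tool", "data": {"rows": [{"fingers": 0,"x": 0,"y": 0,"z": -0.001,"roll": 0},{"fingers": 0,"x": 0,"y": 0,"z": -0.002,"roll": 0}]}}

```text
time_s: 12.92
eef_pos: [0.5508, 0.03, 0.1688]
ee_rot: [141.6, 89.5, -26.4]
contact_force: [-2.9, -1.0, 0.8]
finger_gap: 0.015
```

{"op": "drive_tool", "data": {"rows": [{"fingers": 0,"x": 0,"y": 0,"z": -0.001,"roll": 0},{"fingers": 0,"x": 0,"y": 0,"z": -0.002,"roll": 0}]}}

```text
time_s: 13.08
eef_pos: [0.5522, 0.0304, 0.1685]
ee_rot: [134.7, 89.6, -33.3]
contact_force: [-4.2, -0.7, 0.3]
finger_gap: 0.0153
```

{"op": "drive_tool", "data": {"rows": [{"fingers": 0,"x": 0,"y": 0,"z": -0.001,"roll": 0},{"fingers": 0,"x": 0,"y": 0,"z": -0.002,"roll": 0}]}}

```text
time_s: 13.25
eef_pos: [0.5538, 0.0307, 0.1682]
ee_rot: [128.3, 89.6, -39.7]
contact_force: [-5.0, -1.5, 0.1]
finger_gap: 0.0154
```

{"op": "drive_tool", "data": {"rows": [{"fingers": 0,"x": -0.0005,"y": 0,"z": -0.001,"roll": 0},{"fingers": 0,"x": -0.0005,"y": 0,"z": -0.0025,"roll": 0}]}}

```text
time_s: 13.42
eef_pos: [0.5562, 0.0313, 0.1686]
ee_rot: [126.1, 89.7, -42.0]
contact_force: [-3.1, -1.4, -1.2]
finger_gap: 0.015
```

{"op": "drive_tool", "data": {"rows": [{"fingers": 0,"x": 0,"y": 0,"z": -0.001,"roll": 0},{"fingers": 0,"x": 0,"y": 0,"z": -0.002,"roll": 0}]}}

```text
time_s: 13.58
eef_pos: [0.5584, 0.0317, 0.1686]
ee_rot: [126.6, 89.7, -41.5]
contact_force: [-4.3, -0.9, -0.7]
finger_gap: 0.0151
```

Run:
```python
from h import *
np.set_printoptions(precision=4,suppress=True)
s=vision.snapshot('side')[:,:,::-1]
x0,y0=250,110
im=crop(s,x0,y0,110,100,660,600).copy()
G,M=grip();b=bot.sense();print('G',G,bay(G),b['contact_force'],b['ft_torque'])
cv2.imwrite('pics/l5.png',im)
```

```text
G [0.5584 0.0318 0.1876] [-0.0536 -0.0018  0.1876] [-3.2513 -0.622  -0.7128] [-0.29    1.144  -0.0051]
```

View pics/l5.png

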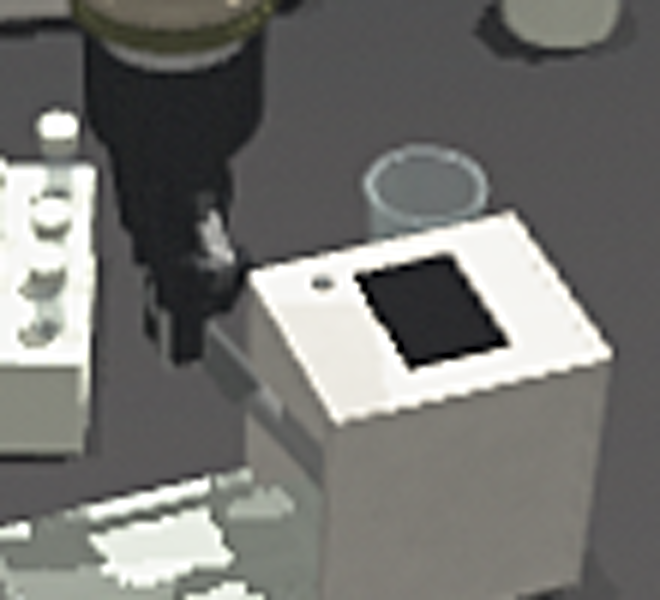

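Run:
```python
from h import *
np.set_printoptions(precision=4,suppress=True)
im=cv2.imread('pics/l5.png')
G,M=grip();j=M[:,1]
def pt(p):
    o,d=ray('side',[(250+p[0]/6-.5,110+p[1]/6-.5)]);return bay(o+d[0]*((G-o)@j/(d[0]@j)))
for p in((222,350),(238,366),(266,402),(290,432),(305,450)):
    e=pt(p);print(p,e)
g=bay(G)
for th in(28,32,35,38):
    t=np.radians(th);q=[O+B@(g+l*np.array([np.sin(t),0,-np.cos(t)])) for l in(.03,.06,.08,.1)]
    print(th,((proj('side',q)+.5-[250,110])*6).round(0).tolist(), 'bar',g+.182*np.array([np.sin(t),0,-np.cos(t)]))
g=cv2.cvtColor(im,cv2.COLOR_BGR2GRAY)
for r in(380,400,420,440): print(r,g[r,200:330:6].tolist())
```

```text
(222, 350) [-0.0338 -0.0019  0.1634]
(238, 366) [-0.0259 -0.0019  0.1515]
(266, 402) [-0.0116 -0.0021  0.1252]
(290, 432) [ 0.001  -0.0022  0.1026]
(305, 450) [ 0.009  -0.0023  0.0886]
28 [[210.0, 356.0], [238.0, 393.0], [256.0, 417.0], [274.0, 440.0]] bar [ 0.0318 -0.0018  0.0269]
32 [[214.0, 354.0], [246.0, 388.0], [266.0, 410.0], [286.0, 432.0]] bar [ 0.0428 -0.0018  0.0333]
35 [[216.0, 352.0], [251.0, 384.0], [273.0, 405.0], [295.0, 425.0]] bar [ 0.0507 -0.0018  0.0385]
38 [[219.0, 349.0], [256.0, 380.0], [280.0, 399.0], [304.0, 418.0]] bar [ 0.0584 -0.0018  0.0442]
380 [88, 89, 84, 74, 74, 76, 74, 73, 73, 92, 125, 124, 124, 124, 125, 122, 119, 106, 151, 250, 238, 235]
400 [88, 88, 88, 89, 88, 80, 75, 83, 94, 100, 115, 131, 147, 142, 123, 125, 125, 125, 124, 114, 154, 243]
420 [89, 88, 88, 89, 89, 89, 87, 90, 124, 113, 94, 90, 98, 109, 93, 93, 106, 121, 128, 126, 123, 111]
440 [88, 90, 90, 88, 88, 90, 87, 90, 124, 128, 129, 127, 117, 99, 92, 96, 98, 95, 93, 104, 119, 116]
```

{"op": "drive_tool", "data": {"rows": [{"fingers": 0,"x": 0,"y": 0,"z": 0.002,"roll": 0},{"fingers": 0,"x": -0.002,"y": 0,"z": 0.004,"roll": 0},{"fingers": 0,"x": -0.004,"y": 0,"z": 0.006,"roll": 0},{"fingers": 0,"x": -0.005,"y": 0,"z": 0.008,"roll": 0},{"fingers": 0,"x": -0.005,"y": 0,"z": 0.008,"roll": 0}]}}

```text
time_s: 14.05
eef_pos: [0.5512, 0.0301, 0.1747]
ee_rot: [139.8, 89.5, -28.3]
contact_force: [-0.7, -0.1, -1.4]
finger_gap: 0.0155
```

{"op": "drive_tool", "data": {"rows": [{"fingers": 0,"x": 0,"y": 0,"z": -0.001,"roll": 0},{"fingers": 0,"x": 0,"y": 0,"z": -0.002,"roll": 0},{"fingers": 0,"x": 0,"y": 0,"z": -0.003,"roll": 0},{"fingers": 0,"x": 0,"y": 0,"z": -0.004,"roll": 0}]}}

```text
time_s: 14.38
eef_pos: [0.5548, 0.0309, 0.1746]
ee_rot: [133.1, 89.6, -34.9]
contact_force: [-3.9, -1.7, 0.4]
finger_gap: 0.0154
```

{"op": "drive_tool", "data": {"rows": [{"fingers": 0,"x": 0,"y": 0,"z": -0.001,"roll": 0},{"fingers": 0,"x": 0,"y": 0,"z": -0.002,"roll": 0},{"fingers": 0,"x": 0,"y": 0,"z": -0.002,"roll": 0}]}}

```text
time_s: 14.63
eef_pos: [0.5564, 0.0313, 0.1742]
ee_rot: [126.2, 89.6, -41.8]
contact_force: [-4.7, -0.9, 1.1]
finger_gap: 0.0151
```

{"op": "drive_tool", "data": {"rows": [{"fingers": 0,"x": 0,"y": 0,"z": -0.001,"roll": 0},{"fingers": 0,"x": 0,"y": 0,"z": -0.002,"roll": 0},{"fingers": 0,"x": 0,"y": 0,"z": -0.002,"roll": 0}]}}

```text
time_s: 14.88
eef_pos: [0.5583, 0.0317, 0.174]
ee_rot: [122.8, 89.7, -45.2]
contact_force: [-4.2, -0.9, -0.9]
finger_gap: 0.0154
```

{"op": "drive_tool", "data": {"rows": [{"fingers": 0,"x": 0,"y": 0,"z": -0.001,"roll": 0},{"fingers": 0,"x": 0,"y": 0,"z": -0.002,"roll": 0},{"fingers": 0,"x": 0,"y": 0,"z": -0.002,"roll": 0}]}}

```text
time_s: 15.13
eef_pos: [0.5604, 0.0321, 0.1739]
ee_rot: [124.2, 89.7, -43.9]
contact_force: [-3.7, -1.6, -1.0]
finger_gap: 0.0152
```

{"op": "drive_tool", "data": {"rows": [{"fingers": 0,"x": 0,"y": 0,"z": 0.001,"roll": 0},{"fingers": 0,"x": 0,"y": 0,"z": 0.002,"roll": 0},{"fingers": 0,"x": 0,"y": 0,"z": 0.003,"roll": 0},{"fingers": 0,"x": 0,"y": 0,"z": 0.004,"roll": 0},{"fingers": 0,"x": 0,"y": 0,"z": 0.005,"roll": 0},{"fingers": 0,"x": 0,"y": 0,"z": 0.006,"roll": 0},{"fingers": 0,"x": 0,"y": 0,"z": 0.007,"roll": 0},{"fingers": 0,"x": 0,"y": 0,"z": 0.008,"roll": 0},{"fingers": 0,"x": 0,"y": 0,"z": 0.0095,"roll": 0},{"fingers": 0,"x": 0,"y": 0,"z": 0.011,"roll": 0}]}}

```text
time_s: 15.97
eef_pos: [0.5498, 0.0299, 0.1742]
ee_rot: [128.9, 89.6, -39.1]
contact_force: [-0.9, -0.4, -1.4]
finger_gap: 0.0147
```

{"op": "drive_tool", "data": {"rows": [{"fingers": 0,"x": -0.001,"y": 0,"z": 0.002,"roll": 0},{"fingers": 0,"x": -0.002,"y": 0,"z": 0.005,"roll": 0},{"fingers": 0,"x": -0.003,"y": 0,"z": 0.01,"roll": 0},{"fingers": 0,"x": -0.003,"y": 0,"z": 0.015,"roll": 0},{"fingers": 0,"x": -0.003,"y": 0,"z": 0.02,"roll": 0},{"fingers": 0,"x": -0.003,"y": 0,"z": 0.03,"roll": 0},{"fingers": 0,"x": -0.003,"y": 0,"z": 0.04,"roll": 0},{"fingers": 0,"x": -0.003,"y": 0,"z": 0.05,"roll": 0},{"fingers": 0,"x": -0.003,"y": 0,"z": 0.06,"roll": 0},{"fingers": 0,"x": -0.003,"y": 0,"z": 0.07,"roll": 0}]}}

```text
time_s: 16.8
eef_pos: [0.4804, 0.0152, 0.1768]
ee_rot: [128.8, 89.6, -39.3]
contact_force: [-0.6, -0.8, -1.3]
finger_gap: 0.0153
```

{"op": "drive_tool", "data": {"rows": [{"fingers": 0,"x": -0.01,"y": 0,"z": 0.01,"roll": 0},{"fingers": 0,"x": -0.03,"y": 0,"z": 0.015,"roll": 0},{"fingers": 0,"x": -0.05,"y": 0,"z": 0.02,"roll": 0},{"fingers": 0,"x": -0.07,"y": 0,"z": 0.025,"roll": 0},{"fingers": 0,"x": -0.09,"y": 0,"z": 0.025,"roll": 0},{"fingers": 0,"x": -0.1,"y": 0,"z": 0.025,"roll": 0},{"fingers": 0,"x": -0.1,"y": 0,"z": 0.025,"roll": 0}]}}

```text
time_s: 17.38
eef_pos: [0.4566, 0.0103, 0.2795]
ee_rot: [143.8, 89.4, -24.2]
contact_force: [0.3, -1.2, -0.6]
finger_gap: 0.0151
```

Run:
```python
from h import *
np.set_printoptions(precision=4,suppress=True)
G,M=grip();b=bot.sense();print('G',G,bay(G),b['contact_force'],np.degrees(np.arctan2(M[1,1],M[0,1])))
s=vision.snapshot('side')[:,:,::-1];np.save('s6.npy',s)
cv2.imwrite('pics/l6.png',crop(s,230,100,100,130,615,800)[:600])
# white bar against dark bench: components
m=cv2.inRange(cv2.cvtColor(s,cv2.COLOR_BGR2HSV),(0,0,170),(180,70,255))
N,_,st,c=cv2.connectedComponentsWithStats(m)
for i in range(1,N):
    if 15<st[i,4]<200 and 230<c[i][0]<340: print(st[i],c[i])
for th in(28,31,34):
    t=np.radians(th);f=-M[:,2];cc=G+.18*(f*np.sin(t)+[0,0,-np.cos(t)]);print(th,proj('side',[cc,cc+.022*M[:,1]]))
```

```text
G [0.4564 0.0104 0.2985] [-0.1579 -0.0015  0.2985] [ 0.3098 -1.1891 -0.565 ] -78.03527527948549
[241 117   4   6  17] [242.5882 119.6471]
[257 129   6   4  23] [259.3913 130.5652]
[274 167   8  13  43] [277.4186 173.6744]
[287 192  16  14  61] [295.082  198.2295]
[256 214  39  11  65] [275.5385 218.6615]
[293 264  13  10  82] [299.1951 268.3537]
[313 274   6   5  16] [315.5 276. ]
[308 305  10  11  36] [312.6667 309.9722]
28 [[272.7542 177.2989]
 [275.3916 182.413 ]]
31 [[275.5838 175.3495]
 [278.2576 180.4468]]
34 [[278.3324 173.3008]
 [281.0425 178.3815]]
```

Run:
```python
from h import *
np.set_printoptions(precision=4,suppress=True)
l1=cv2.resize(cv2.imread('pics/l1.png')[:,:400],(100,150),interpolation=cv2.INTER_AREA)
s=np.load('s6.npy')
G1=np.array([.4208,.0016,.2959]);G2,M=grip();j=M[:,1]
for im,x0,y0,G,w in((l1,230,100,G1,(25,60,48,90)),(s,0,0,G2,(268,160,290,186))):
    m=cv2.inRange(cv2.cvtColor(im.copy(),cv2.COLOR_BGR2HSV),(0,0,150),(180,90,255))
    k=np.zeros_like(m);k[w[1]:w[3],w[0]:w[2]]=1;m=m*k
    N,_,st,c=cv2.connectedComponentsWithStats(m);i=1+np.argmax(st[1:,4]);p=c[i]+[x0,y0];print(st[i],p)
    o,d=ray('side',[p]);P=G+.014*j;e=o+d[0]*((P-o)@j/(d[0]@j));v=(e-.014*j-G)@B;print(v,np.linalg.norm(v),np.degrees(np.arctan2(v[0],-v[2])))
```

```text
[ 25  60  15  23 137] [262.0876 168.6715]
[ 0.0866 -0.0006 -0.1014] 0.13329978346602556 40.505873608652415
[273 167   9  13  46] [277.2391 173.5   ]
[ 0.0928 -0.0008 -0.1325] 0.16178059448826246 35.02425305821421
```

{"op": "drive_tool", "data": {"rows": [{"fingers": 0,"x": 0,"y": 0.02,"z": 0.01,"roll": 0},{"fingers": 0,"x": 0,"y": 0.05,"z": 0.022,"roll": 0.03},{"fingers": 0,"x": 0,"y": 0.08,"z": 0.034,"roll": 0.07},{"fingers": 0,"x": 0,"y": 0.11,"z": 0.046,"roll": 0.11},{"fingers": 0,"x": 0,"y": 0.14,"z": 0.058,"roll": 0.16},{"fingers": 0,"x": 0,"y": 0.17,"z": 0.07,"roll": 0.2},{"fingers": 0,"x": 0,"y": 0.2,"z": 0.082,"roll": 0.24},{"fingers": 0,"x": 0,"y": 0.23,"z": 0.094,"roll": 0.284},{"fingers": 0,"x": 0,"y": 0.25,"z": 0.101,"roll": 0.284},{"fingers": 0,"x": 0,"y": 0.258,"z": 0.1045,"roll": 0.284}]}}

```text
time_s: 18.27
eef_pos: [0.4058, -0.2659, 0.2759]
ee_rot: [151.3, 89.7, -33.1]
contact_force: [-0.4, -0.1, -1.5]
finger_gap: 0.0152
```

{"op": "drive_tool", "data": {"rows": [{"fingers": 0,"x": 0,"y": 0,"z": 0,"roll": 0},{"fingers": 0,"x": 0,"y": 0,"z": 0,"roll": 0}]}}

```text
time_s: 18.43
eef_pos: [0.4051, -0.2654, 0.274]
ee_rot: [164.7, 89.9, -19.8]
contact_force: [-0.1, 0.7, -2.7]
finger_gap: 0.0148
```

Run:
```python
from h import *
np.set_printoptions(precision=4,suppress=True)
b=bot.sense();G,M=grip();print(b['eef_pos'],np.degrees(np.arctan2(M[1,1],M[0,1])))
s=vision.snapshot('side')[:,:,::-1];t=vision.snapshot('top')[:,:,::-1]
np.save('s7.npy',s)
f=-M[:,2];th=np.radians(34.5)
c=G+.182*(f*np.sin(th)+[0,0,-np.cos(th)]);print('pred bar',c,proj('top',[c])[0],proj('side',[c,c+.022*M[:,1]]))
cv2.imwrite('pics/st.png',np.hstack([crop(s,235,190,70,105,400,600),crop(t,325,130,70,105,400,600)]))
```

```text
[ 0.4051 -0.2654  0.274 ] -94.52132239600817
pred bar [ 0.5079 -0.2735  0.1433] [357.0703 176.9162] [[275.1195 265.4994]
 [275.5616 273.3112]]
```

View pics/st.png

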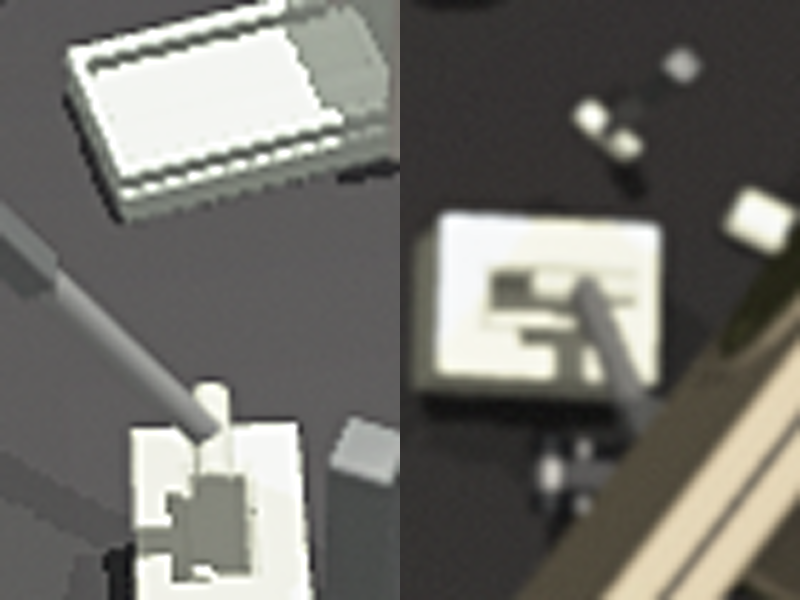

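The pictures show the bar over the slot, about 6 mm short in x of a 35° tilt, so the tilt is now about 32°. The vial is inside the bay, out of sight. I'll re-seat the rod and regrip it lower, because the grip slips at about 4.3 N.

{"op": "drive_tool", "data": {"rows": [{"fingers": 0,"x": 0.005,"y": -0.001,"z": -0.006,"roll": 0},{"fingers": 0,"x": 0.02,"y": -0.001,"z": -0.006,"roll": 0},{"fingers": 0,"x": 0.035,"y": -0.001,"z": -0.006,"roll": 0},{"fingers": 0,"x": 0.045,"y": -0.001,"z": -0.006,"roll": 0},{"fingers": 0,"x": 0.053,"y": -0.001,"z": -0.006,"roll": 0},{"fingers": 0,"x": 0.058,"y": -0.001,"z": -0.006,"roll": 0},{"fingers": 0,"x": 0.06,"y": -0.001,"z": -0.006,"roll": 0},{"fingers": 0,"x": 0.06,"y": -0.001,"z": -0.006,"roll": 0}]}}

```text
time_s: 19.2
eef_pos: [0.412, -0.2638, 0.2146]
ee_rot: [164.2, 89.8, -20.2]
contact_force: [-0.9, 0.2, -1.3]
finger_gap: 0.0154
```

{"op": "drive_tool", "data": {"rows": [{"fingers": 0,"x": 0.003,"y": 0,"z": 0,"roll": 0},{"fingers": 0,"x": 0.006,"y": 0,"z": 0,"roll": 0},{"fingers": 0,"x": 0.008,"y": 0,"z": 0,"roll": 0},{"fingers": 0,"x": 0.008,"y": 0,"z": 0,"roll": 0}]}}

```text
time_s: 19.53
eef_pos: [0.4119, -0.2638, 0.2062]
ee_rot: [167.3, 89.8, -17.1]
contact_force: [-0.6, -0.0, -1.8]
finger_gap: 0.0152
```

{"op": "drive_tool", "data": {"rows": [{"fingers": 0,"x": 0.002,"y": 0,"z": -0.001,"roll": 0},{"fingers": 0,"x": -0.002,"y": 0,"z": -0.007,"roll": 0},{"fingers": 0,"x": -0.007,"y": 0,"z": -0.015,"roll": 0},{"fingers": 0,"x": -0.0137,"y": 0,"z": -0.0285,"roll": 0},{"fingers": 0,"x": -0.017,"y": 0,"z": -0.037,"roll": 0},{"fingers": 0,"x": -0.019,"y": 0,"z": -0.046,"roll": 0},{"fingers": 0,"x": -0.0217,"y": 0,"z": -0.062,"roll": 0},{"fingers": 0,"x": -0.0225,"y": 0,"z": -0.072,"roll": 0},{"fingers": 0,"x": -0.023,"y": 0,"z": -0.0806,"roll": 0},{"fingers": 0,"x": -0.023,"y": 0,"z": -0.09,"roll": 0}]}}

```text
time_s: 20.37
eef_pos: [0.5024, -0.2708, 0.2295]
ee_rot: [165.7, 89.8, -18.7]
contact_force: [-2.4, 0.1, 0.1]
finger_gap: 0.0155
```

{"op": "drive_tool", "data": {"rows": [{"fingers": 0,"x": 0,"y": 0,"z": -0.003,"roll": 0},{"fingers": 0,"x": 0,"y": 0,"z": -0.006,"roll": 0},{"fingers": 0,"x": 0,"y": 0,"z": -0.008,"roll": 0},{"fingers": 0,"x": 0,"y": 0,"z": -0.008,"roll": 0}]}}

```text
time_s: 20.7
eef_pos: [0.5105, -0.2713, 0.2293]
ee_rot: [170.7, 89.9, -13.6]
contact_force: [-2.4, 0.8, -1.4]
finger_gap: 0.016
```

Run:
```python
from h import *
np.set_printoptions(precision=4,suppress=True)
b=bot.sense();G,M=grip();print(b['eef_pos'],b['ee_rot'],b['contact_force'],b['ft_torque'])
s=vision.snapshot('side')[:,:,::-1]
# rod vs slot: expected shaft line for tilt 0, sample grey image rows between fingers and slot
c=G+.0*M[:,0]
for th in(-4,0,4,8):
    t=np.radians(th);f=-M[:,2];q=[G+l*(f*np.sin(t)+[0,0,-np.cos(t)]) for l in(.07,.09,.11,.13,.15)];print(th,proj('side',q).round(1).tolist())
g=cv2.cvtColor(s,cv2.COLOR_BGR2GRAY)
for r in range(250,292,4):print(r,g[r,258:290].tolist())
```

```text
[ 0.5105 -0.2713  0.2293] [170.7392  89.8568 -13.6436] [-2.3907  0.7797 -1.3843] [ 0.1336  0.754  -0.0104]
-4 [[273.9, 255.0], [273.4, 260.6], [272.8, 266.0], [272.2, 271.2], [271.7, 276.4]]
0 [[276.1, 255.0], [276.1, 260.5], [276.1, 265.9], [276.1, 271.2], [276.2, 276.3]]
4 [[278.3, 254.8], [278.9, 260.3], [279.5, 265.7], [280.0, 270.9], [280.6, 276.0]]
8 [[280.5, 254.6], [281.7, 260.1], [282.8, 265.4], [283.9, 270.5], [285.0, 275.6]]
250 [95, 95, 93, 94, 96, 93, 95, 94, 93, 94, 94, 95, 94, 74, 76, 76, 76, 76, 78, 76, 80, 96, 95, 95, 93, 93, 94, 94, 93, 96, 95, 93]
254 [94, 94, 94, 94, 95, 94, 94, 95, 94, 95, 94, 94, 93, 81, 76, 76, 76, 79, 78, 79, 79, 97, 95, 94, 95, 94, 94, 95, 94, 96, 95, 94]
258 [96, 96, 95, 96, 93, 95, 95, 96, 96, 94, 95, 96, 96, 96, 93, 96, 98, 99, 97, 102, 95, 95, 97, 95, 95, 96, 96, 96, 96, 96, 94, 96]
262 [94, 94, 95, 95, 95, 96, 94, 93, 94, 93, 95, 92, 94, 94, 93, 96, 98, 100, 95, 100, 91, 93, 92, 92, 92, 91, 91, 92, 93, 93, 94, 96]
266 [247, 255, 254, 253, 252, 252, 252, 251, 251, 251, 251, 251, 255, 255, 69, 92, 98, 96, 82, 170, 255, 251, 248, 248, 242, 
[... 293 characters left out ...]
2, 248, 248, 242, 248, 241, 241, 243, 247, 225, 75, 93]
278 [125, 191, 182, 180, 177, 207, 255, 255, 255, 248, 201, 121, 136, 141, 90, 96, 97, 98, 87, 125, 232, 229, 245, 242, 241, 241, 241, 242, 247, 254, 107, 82]
282 [125, 191, 183, 181, 181, 181, 180, 180, 179, 181, 165, 127, 134, 125, 91, 93, 96, 96, 88, 107, 180, 221, 243, 243, 241, 241, 241, 242, 245, 251, 166, 70]
286 [76, 199, 184, 180, 181, 181, 181, 182, 182, 165, 155, 131, 129, 121, 184, 255, 254, 251, 253, 231, 146, 221, 236, 243, 242, 241, 241, 242, 243, 248, 219, 64]
290 [65, 146, 135, 135, 134, 141, 190, 190, 186, 167, 165, 234, 251, 242, 212, 239, 200, 203, 207, 205, 174, 230, 232, 243, 242, 241, 242, 241, 242, 247, 254, 111]
```

{"op": "drive_tool", "data": {"rows": [{"fingers": 0,"x": 0,"y": 0,"z": 0.004,"roll": 0},{"fingers": 0,"x": 0.008,"y": 0,"z": 0.004,"roll": 0},{"fingers": 0,"x": 0.016,"y": 0,"z": 0.004,"roll": 0},{"fingers": 0,"x": 0.024,"y": 0,"z": 0.004,"roll": 0},{"fingers": 0,"x": 0.032,"y": 0,"z": 0.004,"roll": 0},{"fingers": 0,"x": 0.038,"y": 0,"z": 0.004,"roll": 0},{"fingers": 0,"x": 0.041,"y": 0,"z": 0.004,"roll": 0},{"fingers": 0,"x": 0.042,"y": 0,"z": 0.004,"roll": 0},{"fingers": 0,"x": 0.042,"y": 0,"z": 0.004,"roll": 0}]}}

```text
time_s: 21.5
eef_pos: [0.5064, -0.2709, 0.1869]
ee_rot: [176.3, 89.9, -8.1]
contact_force: [-0.7, -0.4, -0.8]
finger_gap: 0.0154
```

{"op": "drive_tool", "data": {"rows": [{"fingers": 0.4,"x": 0,"y": 0,"z": 0,"roll": 0},{"fingers": 0.4,"x": 0,"y": 0,"z": 0,"roll": 0},{"fingers": 0.4,"x": 0,"y": 0,"z": 0,"roll": 0},{"fingers": 0.4,"x": 0.01,"y": 0,"z": 0,"roll": 0},{"fingers": 0.4,"x": 0.02,"y": 0,"z": 0,"roll": 0},{"fingers": 0.4,"x": 0.027,"y": 0,"z": 0,"roll": 0},{"fingers": 0.4,"x": 0.03,"y": 0,"z": 0,"roll": 0},{"fingers": 0.4,"x": 0.03,"y": 0,"z": 0,"roll": 0}]}}

```text
time_s: 22.17
eef_pos: [0.5055, -0.2703, 0.1549]
ee_rot: [-64.8, 89.9, 110.8]
contact_force: [-0.3, -0.5, 0.5]
finger_gap: 0.0339
```

{"op": "drive_tool", "data": {"rows": [{"fingers": 0,"x": 0,"y": 0,"z": 0,"roll": 0},{"fingers": 0,"x": 0,"y": 0,"z": 0,"roll": 0},{"fingers": 0,"x": 0,"y": 0,"z": 0,"roll": 0},{"fingers": 0,"x": 0,"y": 0,"z": 0,"roll": 0},{"fingers": 0,"x": 0,"y": 0,"z": 0,"roll": 0},{"fingers": 0,"x": 0,"y": 0,"z": 0,"roll": 0}]}}

```text
time_s: 22.67
eef_pos: [0.5056, -0.2703, 0.1551]
ee_rot: [-75.7, 89.9, 99.9]
contact_force: [-1.2, 0.2, -1.2]
finger_gap: 0.0156
```

{"op": "drive_tool", "data": {"rows": [{"fingers": 0,"x": -0.01,"y": 0,"z": 0,"roll": 0},{"fingers": 0,"x": -0.02,"y": 0,"z": 0,"roll": 0},{"fingers": 0,"x": -0.03,"y": 0,"z": 0,"roll": 0},{"fingers": 0,"x": -0.04,"y": 0,"z": 0,"roll": 0},{"fingers": 0,"x": -0.046,"y": 0,"z": 0,"roll": 0},{"fingers": 0,"x": -0.046,"y": 0,"z": 0,"roll": 0},{"fingers": 0,"x": -0.046,"y": 0,"z": 0,"roll": 0}]}}

```text
time_s: 23.25
eef_pos: [0.506, -0.2706, 0.2019]
ee_rot: [-149.9, 89.9, 25.7]
contact_force: [0.2, -0.9, -1.8]
finger_gap: 0.0154
```

{"op": "drive_tool", "data": {"rows": [{"fingers": 0,"x": 0,"y": 0,"z": 0.01,"roll": 0},{"fingers": 0,"x": 0.001,"y": 0,"z": 0.02,"roll": 0},{"fingers": 0,"x": 0.002,"y": 0,"z": 0.03,"roll": 0},{"fingers": 0,"x": 0.005,"y": 0,"z": 0.042,"roll": 0},{"fingers": 0,"x": 0.009,"y": 0,"z": 0.053,"roll": 0},{"fingers": 0,"x": 0.014,"y": 0,"z": 0.064,"roll": 0},{"fingers": 0,"x": 0.02,"y": 0,"z": 0.075,"roll": 0},{"fingers": 0,"x": 0.026,"y": 0,"z": 0.083,"roll": 0},{"fingers": 0,"x": 0.032,"y": 0,"z": 0.09,"roll": 0},{"fingers": 0,"x": 0.032,"y": 0,"z": 0.09,"roll": 0}]}}

```text
time_s: 24.08
eef_pos: [0.4154, -0.2637, 0.1691]
ee_rot: [-143.5, 90.0, 32.0]
contact_force: [2.7, -1.7, 2.1]
finger_gap: 0.0153
```

{"op": "drive_tool", "data": {"rows": [{"fingers": 0,"x": 0,"y": 0,"z": 0,"roll": 0}]}}

```text
time_s: 24.17
eef_pos: [0.4154, -0.2638, 0.1691]
ee_rot: [-165.5, 89.9, 10.1]
contact_force: [1.6, -0.6, 2.1]
finger_gap: 0.0156
```

{"op": "drive_tool", "data": {"rows": [{"fingers": 0,"x": -0.015,"y": 0,"z": 0.0,"roll": 0},{"fingers": 0,"x": -0.03,"y": 0,"z": 0.0,"roll": 0},{"fingers": 0,"x": -0.05,"y": 0,"z": 0.0,"roll": 0},{"fingers": 0,"x": -0.075,"y": -0.01,"z": 0,"roll": 0},{"fingers": 0,"x": -0.09,"y": -0.035,"z": -0.003,"roll": -0.04},{"fingers": 0,"x": -0.09,"y": -0.065,"z": -0.006,"roll": -0.09},{"fingers": 0,"x": -0.09,"y": -0.095,"z": -0.009,"roll": -0.14},{"fingers": 0,"x": -0.09,"y": -0.125,"z": -0.012,"roll": -0.19},{"fingers": 0,"x": -0.09,"y": -0.155,"z": -0.014,"roll": -0.24},{"fingers": 0,"x": -0.09,"y": -0.185,"z": -0.016,"roll": -0.286}]}}

```text
time_s: 25.0
eef_pos: [0.4451, -0.079, 0.2584]
ee_rot: [-41.2, 89.9, 150.9]
contact_force: [0.7, -0.1, -1.1]
finger_gap: 0.0151
```

{"op": "drive_tool", "data": {"rows": [{"fingers": 0,"x": 0,"y": -0.03,"z": -0.012,"roll": 0},{"fingers": 0,"x": 0,"y": -0.06,"z": -0.024,"roll": 0},{"fingers": 0,"x": 0,"y": -0.078,"z": -0.032,"roll": 0},{"fingers": 0,"x": 0,"y": -0.0845,"z": -0.0345,"roll": 0},{"fingers": 0,"x": 0,"y": -0.0845,"z": -0.0345,"roll": 0},{"fingers": 0,"x": 0,"y": -0.0845,"z": -0.0345,"roll": 0}]}}

```text
time_s: 25.5
eef_pos: [0.4608, 0.0105, 0.2579]
ee_rot: [-13.8, 89.8, 178.4]
contact_force: [-0.4, -0.1, -1.3]
finger_gap: 0.0154
```

Run:
```python
from h import *
np.set_printoptions(precision=4,suppress=True)
G,M=grip();print(bot.sense()['eef_pos'],bay(G),np.degrees(np.arctan2(M[1,1],M[0,1])))
s=vision.snapshot('side')[:,:,::-1];g=cv2.cvtColor(s,cv2.COLOR_BGR2GRAY);hsv=cv2.cvtColor(s,cv2.COLOR_BGR2HSV)
f=-M[:,2]
for th in(34,38,42):
    t=np.radians(th);q=[G+l*(f*np.sin(t)+[0,0,-np.cos(t)]) for l in(.06,.09,.12,.151)]+[G+.151*(f*np.sin(t)+[0,0,-np.cos(t)])+.022*M[:,1]];print(th,proj('side',q).round(1).tolist())
for r in range(138,186,3):print(r,g[r,250:296].tolist())
am=cv2.inRange(hsv,(5,100,40),(20,255,255));N,_,st,c=cv2.connectedComponentsWithStats(am)
print([(st[i].tolist()) for i in range(1,N) if st[i,4]>8 and 250<c[i][0]<350 and c[i][1]<230])
```

```text
[0.4608 0.0105 0.2579] [-0.1535 -0.0023  0.2769] -77.85618264376991
34 [[255.6, 156.6], [262.0, 162.6], [268.1, 168.3], [274.3, 174.0], [277.0, 179.2]]
38 [[256.8, 155.6], [263.8, 161.1], [270.5, 166.4], [277.3, 171.6], [280.0, 176.8]]
42 [[258.0, 154.5], [265.5, 159.5], [272.8, 164.3], [280.1, 169.1], [282.8, 174.2]]
138 [27, 136, 255, 255, 255, 255, 255, 229, 181, 186, 186, 193, 243, 255, 255, 226, 66, 80, 85, 85, 85, 84, 83, 84, 84, 84, 85, 85, 83, 84, 84, 84, 84, 84, 84, 85, 84, 83, 84, 82, 84, 83, 85, 84, 84, 84]
141 [118, 255, 253, 247, 248, 251, 255, 198, 161, 155, 161, 196, 237, 250, 254, 211, 63, 81, 85, 83, 84, 82, 84, 84, 84, 84, 85, 83, 84, 85, 85, 83, 84, 83, 84, 84, 83, 84, 84, 83, 85, 84, 84, 84, 84, 85]
144 [241, 255, 249, 247, 249, 233, 250, 251, 251, 253, 251, 247, 241, 244, 255, 155, 70, 83, 85, 85, 85, 85, 84, 84, 85, 84, 85, 84, 84, 85, 85, 84, 85, 85, 84, 84, 85, 85, 85, 86, 85, 84, 85, 84, 85, 85]
147 [79, 112, 228, 255, 255, 191, 168, 211, 234, 200, 157, 162, 255, 252, 255, 99, 75, 83, 85, 85, 84, 86, 86, 86, 87, 85, 85, 85, 85, 87, 84, 86, 85, 84, 86, 86, 85,
[... 1867 characters left out ...]
106, 81, 86, 87, 88, 86, 87, 87, 86, 88, 116, 124, 123, 124, 124]
177 [132, 134, 133, 134, 132, 134, 134, 133, 133, 133, 134, 133, 135, 153, 136, 67, 76, 88, 89, 86, 88, 88, 88, 87, 84, 88, 123, 137, 134, 135, 137, 119, 83, 85, 87, 87, 88, 88, 88, 86, 89, 114, 126, 127, 125, 125]
180 [133, 133, 133, 134, 133, 132, 133, 133, 133, 134, 134, 133, 135, 139, 126, 72, 76, 89, 89, 89, 88, 89, 89, 88, 88, 88, 87, 85, 86, 86, 87, 88, 88, 89, 89, 89, 90, 89, 88, 86, 91, 125, 125, 125, 125, 124]
183 [136, 135, 135, 135, 135, 134, 135, 135, 135, 134, 135, 135, 136, 135, 73, 76, 79, 89, 90, 88, 88, 89, 89, 89, 90, 90, 88, 89, 88, 88, 88, 89, 89, 90, 89, 89, 89, 87, 89, 86, 90, 125, 127, 126, 125, 124]
[]
```

{"op": "drive_tool", "data": {"rows": [{"fingers": 0,"x": 0.02,"y": 0,"z": 0,"roll": 0},{"fingers": 0,"x": 0.04,"y": 0,"z": 0,"roll": 0},{"fingers": 0,"x": 0.06,"y": 0,"z": 0,"roll": 0},{"fingers": 0,"x": 0.08,"y": 0,"z": 0,"roll": 0},{"fingers": 0,"x": 0.1,"y": 0,"z": 0,"roll": 0},{"fingers": 0,"x": 0.115,"y": 0,"z": 0,"roll": 0},{"fingers": 0,"x": 0.12,"y": 0,"z": 0,"roll": 0},{"fingers": 0,"x": 0.122,"y": 0,"z": 0,"roll": 0},{"fingers": 0,"x": 0.122,"y": 0,"z": 0,"roll": 0}]}}

```text
time_s: 26.3
eef_pos: [0.4605, 0.0092, 0.1361]
ee_rot: [-10.6, 89.8, -178.6]
contact_force: [0.2, 0.2, -1.4]
finger_gap: 0.0149
```

{"op": "drive_tool", "data": {"rows": [{"fingers": 0,"x": 0.002,"y": 0,"z": 0,"roll": 0},{"fingers": 0,"x": 0.004,"y": 0,"z": 0,"roll": 0},{"fingers": 0,"x": 0.004,"y": 0,"z": 0,"roll": 0}]}}

```text
time_s: 26.55
eef_pos: [0.4609, 0.009, 0.1327]
ee_rot: [-4.3, 89.9, -172.3]
contact_force: [0.3, -0.2, -1.1]
finger_gap: 0.0149
```

{"op": "drive_tool", "data": {"rows": [{"fingers": 0,"x": 0.001,"y": 0,"z": 0,"roll": 0},{"fingers": 0,"x": 0.002,"y": 0,"z": 0,"roll": 0},{"fingers": 0,"x": 0.002,"y": 0,"z": 0,"roll": 0}]}}

```text
time_s: 26.8
eef_pos: [0.461, 0.009, 0.1308]
ee_rot: [-3.2, 89.9, -171.2]
contact_force: [-0.6, 0.1, -1.8]
finger_gap: 0.0156
```

{"op": "drive_tool", "data": {"rows": [{"fingers": 0,"x": 0.001,"y": 0,"z": 0,"roll": 0},{"fingers": 0,"x": 0.002,"y": 0,"z": 0,"roll": 0},{"fingers": 0,"x": 0.002,"y": 0,"z": 0,"roll": 0}]}}

```text
time_s: 27.05
eef_pos: [0.4612, 0.0091, 0.1289]
ee_rot: [3.6, 89.9, -164.4]
contact_force: [0.6, 0.3, 1.1]
finger_gap: 0.0152
```

{"op": "drive_tool", "data": {"rows": [{"fingers": 0,"x": -0.005,"y": 0,"z": 0,"roll": 0},{"fingers": 0,"x": -0.0095,"y": -0.001,"z": -0.002,"roll": 0},{"fingers": 0,"x": -0.0095,"y": -0.002,"z": -0.007,"roll": 0},{"fingers": 0,"x": -0.0095,"y": -0.002,"z": -0.013,"roll": 0},{"fingers": 0,"x": -0.0095,"y": -0.002,"z": -0.02,"roll": 0},{"fingers": 0,"x": -0.0095,"y": -0.002,"z": -0.027,"roll": 0},{"fingers": 0,"x": -0.0095,"y": -0.002,"z": -0.034,"roll": 0},{"fingers": 0,"x": -0.0095,"y": -0.002,"z": -0.04,"roll": 0},{"fingers": 0,"x": -0.0095,"y": -0.002,"z": -0.044,"roll": 0},{"fingers": 0,"x": -0.0095,"y": -0.002,"z": -0.047,"roll": 0}]}}

```text
time_s: 27.88
eef_pos: [0.5073, 0.021, 0.1382]
ee_rot: [-3.6, 89.9, -171.5]
contact_force: [0.1, 0.7, -1.4]
finger_gap: 0.0149
```

{"op": "drive_tool", "data": {"rows": [{"fingers": 0,"x": 0,"y": 0,"z": -0.002,"roll": 0},{"fingers": 0,"x": 0,"y": 0,"z": -0.004,"roll": 0},{"fingers": 0,"x": 0,"y": 0,"z": -0.006,"roll": 0},{"fingers": 0,"x": 0,"y": 0,"z": -0.008,"roll": 0},{"fingers": 0,"x": 0,"y": 0,"z": -0.01,"roll": 0},{"fingers": 0,"x": 0,"y": 0,"z": -0.012,"roll": 0},{"fingers": 0,"x": 0,"y": 0,"z": -0.014,"roll": 0},{"fingers": 0,"x": 0,"y": 0,"z": -0.016,"roll": 0},{"fingers": 0,"x": 0,"y": 0,"z": -0.018,"roll": 0},{"fingers": 0,"x": 0,"y": 0,"z": -0.02,"roll": 0}]}}

```text
time_s: 28.72
eef_pos: [0.527, 0.0252, 0.1381]
ee_rot: [-2.2, 89.9, -170.2]
contact_force: [-1.1, -0.4, -1.0]
finger_gap: 0.0154
```

{"op": "drive_tool", "data": {"rows": [{"fingers": 0,"x": 0,"y": 0,"z": -0.002,"roll": 0},{"fingers": 0,"x": 0,"y": 0,"z": -0.004,"roll": 0},{"fingers": 0,"x": 0,"y": 0,"z": -0.006,"roll": 0},{"fingers": 0,"x": 0,"y": 0,"z": -0.008,"roll": 0},{"fingers": 0,"x": 0,"y": 0,"z": -0.01,"roll": 0},{"fingers": 0,"x": 0,"y": 0,"z": -0.012,"roll": 0},{"fingers": 0,"x": 0,"y": 0,"z": -0.014,"roll": 0},{"fingers": 0,"x": 0,"y": 0,"z": -0.016,"roll": 0},{"fingers": 0,"x": 0,"y": 0,"z": -0.018,"roll": 0},{"fingers": 0,"x": 0,"y": 0,"z": -0.02,"roll": 0}]}}

```text
time_s: 29.55
eef_pos: [0.5468, 0.0294, 0.1381]
ee_rot: [-4.6, 89.9, -172.6]
contact_force: [-0.0, 0.7, -0.6]
finger_gap: 0.0153
```

Run:
```python
from h import *
np.set_printoptions(precision=4,suppress=True)
G,M=grip();print(bot.sense()['eef_pos'],bay(G),np.degrees(np.arctan2(M[1,1],M[0,1])),bot.sense()['contact_force'])
```

```text
[0.5468 0.0294 0.1381] [-0.0655 -0.0017  0.1571] -77.97994049936429 [-0.0384  0.7016 -0.5819]
```

{"op": "drive_tool", "data": {"rows": [{"fingers": 0,"x": 0,"y": 0,"z": -0.0015,"roll": 0},{"fingers": 0,"x": 0,"y": 0,"z": -0.003,"roll": 0},{"fingers": 0,"x": 0,"y": 0,"z": -0.0045,"roll": 0},{"fingers": 0,"x": 0,"y": 0,"z": -0.006,"roll": 0},{"fingers": 0,"x": 0,"y": 0,"z": -0.007,"roll": 0}]}}

```text
time_s: 29.97
eef_pos: [0.5538, 0.0309, 0.1381]
ee_rot: [-2.1, 89.9, -170.1]
contact_force: [0.1, 0.6, -1.0]
finger_gap: 0.0154
```

{"op": "drive_tool", "data": {"rows": [{"fingers": 0,"x": 0,"y": 0,"z": -0.001,"roll": 0},{"fingers": 0,"x": 0,"y": 0,"z": -0.002,"roll": 0},{"fingers": 0,"x": 0,"y": 0,"z": -0.003,"roll": 0}]}}

```text
time_s: 30.22
eef_pos: [0.5568, 0.0315, 0.1381]
ee_rot: [-2.4, 89.9, -170.4]
contact_force: [-0.1, -0.7, -0.8]
finger_gap: 0.0151
```

{"op": "drive_tool", "data": {"rows": [{"fingers": 0,"x": 0,"y": 0,"z": -0.001,"roll": 0},{"fingers": 0,"x": 0,"y": 0,"z": -0.002,"roll": 0},{"fingers": 0,"x": 0,"y": 0,"z": -0.003,"roll": 0}]}}

```text
time_s: 30.47
eef_pos: [0.5598, 0.0322, 0.1381]
ee_rot: [-4.3, 89.9, -172.2]
contact_force: [-0.6, 0.3, -0.4]
finger_gap: 0.0152
```

{"op": "drive_tool", "data": {"rows": [{"fingers": 0,"x": 0,"y": 0,"z": -0.001,"roll": 0},{"fingers": 0,"x": 0,"y": 0,"z": -0.002,"roll": 0}]}}

```text
time_s: 30.63
eef_pos: [0.5611, 0.0324, 0.1378]
ee_rot: [-3.6, 89.8, -171.5]
contact_force: [-4.7, -1.7, 1.0]
finger_gap: 0.0151
```

{"op": "drive_tool", "data": {"rows": [{"fingers": 0,"x": 0,"y": 0,"z": -0.001,"roll": 0},{"fingers": 0,"x": 0,"y": 0,"z": -0.002,"roll": 0}]}}

```text
time_s: 30.8
eef_pos: [0.5625, 0.0328, 0.1374]
ee_rot: [-4.5, 89.7, -172.4]
contact_force: [-3.8, -1.2, -0.5]
finger_gap: 0.0154
```

{"op": "drive_tool", "data": {"rows": [{"fingers": 0,"x": 0,"y": 0,"z": -0.001,"roll": 0},{"fingers": 0,"x": 0,"y": 0,"z": -0.002,"roll": 0}]}}

```text
time_s: 30.97
eef_pos: [0.5641, 0.0331, 0.1371]
ee_rot: [-4.4, 89.6, -172.4]
contact_force: [-4.0, -0.9, -0.5]
finger_gap: 0.0153
```

{"op": "drive_tool", "data": {"rows": [{"fingers": 0,"x": -0.0005,"y": 0,"z": -0.0015,"roll": 0},{"fingers": 0,"x": -0.0005,"y": 0,"z": -0.003,"roll": 0}]}}

```text
time_s: 31.13
eef_pos: [0.5668, 0.0337, 0.1373]
ee_rot: [-4.7, 89.6, -172.7]
contact_force: [-4.5, -1.2, -1.0]
finger_gap: 0.0153
```

{"op": "drive_tool", "data": {"rows": [{"fingers": 0,"x": -0.0005,"y": 0,"z": -0.0015,"roll": 0},{"fingers": 0,"x": -0.0005,"y": 0,"z": -0.003,"roll": 0}]}}

```text
time_s: 31.3
eef_pos: [0.5696, 0.0343, 0.1376]
ee_rot: [-4.5, 89.6, -172.5]
contact_force: [-5.2, -1.7, -1.3]
finger_gap: 0.0149
```

{"op": "drive_tool", "data": {"rows": [{"fingers": 0,"x": -0.0005,"y": 0,"z": -0.001,"roll": 0},{"fingers": 0,"x": -0.0005,"y": 0,"z": -0.002,"roll": 0}]}}

```text
time_s: 31.47
eef_pos: [0.5713, 0.0347, 0.1377]
ee_rot: [-4.6, 89.5, -172.6]
contact_force: [-5.7, -2.3, -1.1]
finger_gap: 0.0154
```

{"op": "drive_tool", "data": {"rows": [{"fingers": 0,"x": -0.0005,"y": 0,"z": -0.001,"roll": 0},{"fingers": 0,"x": -0.0005,"y": 0,"z": -0.002,"roll": 0}]}}

```text
time_s: 31.63
eef_pos: [0.5732, 0.0351, 0.1382]
ee_rot: [-4.9, 89.5, -172.9]
contact_force: [-5.6, -1.8, 0.9]
finger_gap: 0.0151
```

Force and travel rise together as the plate's spring would, about 240 N/m up to nearly 6 N over about 13 mm after contact, so the plate is almost fully in. I draw back slowly.

{"op": "drive_tool", "data": {"rows": [{"fingers": 0,"x": 0,"y": 0,"z": 0.001,"roll": 0},{"fingers": 0,"x": 0,"y": 0,"z": 0.002,"roll": 0},{"fingers": 0,"x": 0,"y": 0,"z": 0.003,"roll": 0},{"fingers": 0,"x": 0,"y": 0,"z": 0.004,"roll": 0},{"fingers": 0,"x": 0,"y": 0,"z": 0.005,"roll": 0},{"fingers": 0,"x": 0,"y": 0,"z": 0.006,"roll": 0},{"fingers": 0,"x": 0,"y": 0,"z": 0.007,"roll": 0},{"fingers": 0,"x": 0,"y": 0,"z": 0.008,"roll": 0},{"fingers": 0,"x": 0,"y": 0,"z": 0.009,"roll": 0},{"fingers": 0,"x": 0,"y": 0,"z": 0.01,"roll": 0}]}}

```text
time_s: 32.47
eef_pos: [0.5634, 0.0331, 0.1383]
ee_rot: [-5.0, 89.5, -173.0]
contact_force: [-1.8, -0.5, -2.5]
finger_gap: 0.0155
```

{"op": "drive_tool", "data": {"rows": [{"fingers": 0,"x": 0,"y": 0,"z": 0.001,"roll": 0},{"fingers": 0,"x": 0,"y": 0,"z": 0.002,"roll": 0},{"fingers": 0,"x": 0,"y": 0,"z": 0.003,"roll": 0},{"fingers": 0,"x": 0,"y": 0,"z": 0.004,"roll": 0},{"fingers": 0,"x": 0,"y": 0,"z": 0.005,"roll": 0},{"fingers": 0,"x": 0,"y": 0,"z": 0.006,"roll": 0},{"fingers": 0,"x": -0.001,"y": 0,"z": 0.008,"roll": 0},{"fingers": 0,"x": -0.001,"y": 0,"z": 0.01,"roll": 0},{"fingers": 0,"x": -0.001,"y": 0,"z": 0.012,"roll": 0},{"fingers": 0,"x": -0.001,"y": 0,"z": 0.014,"roll": 0}]}}

```text
time_s: 33.3
eef_pos: [0.5495, 0.0301, 0.1395]
ee_rot: [-4.8, 89.5, -172.8]
contact_force: [-0.4, 0.0, -1.7]
finger_gap: 0.015
```

{"op": "drive_tool", "data": {"rows": [{"fingers": 0,"x": 0,"y": 0,"z": 0.003,"roll": 0},{"fingers": 0,"x": 0,"y": 0,"z": 0.007,"roll": 0},{"fingers": 0,"x": 0,"y": 0,"z": 0.012,"roll": 0},{"fingers": 0,"x": 0,"y": 0,"z": 0.018,"roll": 0},{"fingers": 0,"x": 0,"y": 0,"z": 0.026,"roll": 0},{"fingers": 0,"x": 0,"y": 0,"z": 0.034,"roll": 0},{"fingers": 0,"x": 0,"y": 0,"z": 0.044,"roll": 0},{"fingers": 0,"x": 0,"y": 0,"z": 0.054,"roll": 0},{"fingers": 0,"x": 0,"y": 0,"z": 0.064,"roll": 0},{"fingers": 0,"x": 0,"y": 0,"z": 0.074,"roll": 0}]}}

```text
time_s: 34.13
eef_pos: [0.476, 0.0145, 0.1402]
ee_rot: [-4.5, 89.5, -172.5]
contact_force: [0.3, 0.3, -1.5]
finger_gap: 0.0151
```

{"op": "drive_tool", "data": {"rows": [{"fingers": 0,"x": -0.01,"y": 0,"z": 0.006,"roll": 0},{"fingers": 0,"x": -0.03,"y": 0,"z": 0.01,"roll": 0},{"fingers": 0,"x": -0.055,"y": 0,"z": 0.015,"roll": 0},{"fingers": 0,"x": -0.08,"y": 0,"z": 0.02,"roll": 0},{"fingers": 0,"x": -0.1,"y": 0,"z": 0.02,"roll": 0},{"fingers": 0,"x": -0.115,"y": 0,"z": 0.02,"roll": 0},{"fingers": 0,"x": -0.12,"y": 0,"z": 0.02,"roll": 0},{"fingers": 0,"x": -0.12,"y": 0,"z": 0.02,"roll": 0}]}}

```text
time_s: 34.8
eef_pos: [0.458, 0.0104, 0.2618]
ee_rot: [1.4, 89.7, -166.6]
contact_force: [-0.3, 1.0, -1.0]
finger_gap: 0.0151
```

```bash
cat > m.py <<'E'
from h import *
np.set_printoptions(precision=4,suppress=True)
def tilt(L=.151):
    G,M=grip();b=bot.sense();print(b['time_s'],b['eef_pos'],bay(G),np.degrees(np.arctan2(M[1,1],M[0,1])),b['contact_force'])
    g=cv2.cvtColor(vision.snapshot('side'),cv2.COLOR_RGB2GRAY);f=-M[:,2]
    for th in(30,34,38,42):
        t=np.radians(th);d=f*np.sin(t)+[0,0,-np.cos(t)];c=G+L*d
        print(th,proj('side',[G+.06*d,G+.1*d,c,c+.022*M[:,1]]).round(1).tolist())
    t=np.radians(37);p=proj('side',G+.09*(f*np.sin(t)+[0,0,-np.cos(t)]))[0].astype(int)
    for r in range(p[1]-6,p[1]+24,3):print(r,p[0]-15,g[r,p[0]-15:p[0]+30].tolist())
E
python3 -c "
import m;m.tilt()"
```

```text
34.8 [0.458  0.0104 0.2618] [-0.1562 -0.0019  0.2808] -77.99999548297974 [-0.3127  0.9916 -1.0196]
30 [[253.2, 156.6], [260.9, 165.1], [270.2, 175.4], [272.9, 180.6]]
34 [[254.5, 155.6], [263.0, 163.6], [273.3, 173.2], [276.0, 178.3]]
38 [[255.7, 154.6], [265.0, 161.9], [276.3, 170.8], [279.0, 175.9]]
42 [[256.9, 153.5], [266.9, 160.2], [279.1, 168.3], [281.9, 173.4]]
154 247 [203, 202, 229, 255, 249, 122, 76, 90, 105, 119, 132, 157, 214, 209, 239, 250, 250, 250, 223, 52, 69, 83, 87, 85, 85, 87, 85, 85, 86, 86, 85, 87, 86, 86, 85, 86, 85, 87, 87, 85, 85, 84, 86, 82, 74]
157 247 [110, 121, 221, 245, 243, 255, 238, 154, 110, 85, 92, 102, 116, 130, 145, 189, 240, 254, 202, 54, 72, 87, 87, 86, 87, 86, 86, 87, 85, 86, 85, 87, 88, 88, 86, 85, 86, 86, 86, 85, 87, 86, 84, 78, 106]
160 247 [250, 248, 247, 247, 247, 248, 252, 249, 224, 182, 181, 138, 83, 88, 97, 112, 128, 141, 143, 112, 66, 84, 85, 86, 86, 87, 86, 87, 86, 87, 87, 86, 87, 87, 87, 86, 87, 87, 86, 87, 87, 85, 86, 85, 96]
163 247 [246, 246, 246, 246, 246, 248, 251, 255, 219, 197, 153, 162, 194, 202, 241, 125, 76, 92, 106, 126, 144
[... 679 characters left out ...]
48, 253, 159, 71, 83, 87, 88, 87, 87, 87, 88, 88, 86, 86, 89, 114]
175 247 [133, 134, 133, 132, 134, 133, 134, 133, 134, 133, 134, 133, 134, 134, 132, 137, 177, 186, 63, 75, 90, 89, 87, 87, 85, 84, 120, 180, 192, 149, 128, 136, 144, 87, 85, 88, 88, 87, 88, 88, 88, 86, 86, 88, 115]
178 247 [135, 132, 134, 132, 134, 134, 133, 133, 133, 134, 134, 134, 132, 133, 132, 133, 138, 127, 68, 77, 88, 88, 87, 88, 88, 87, 86, 96, 121, 129, 121, 114, 94, 84, 88, 88, 87, 87, 88, 88, 88, 87, 87, 90, 120]
181 247 [133, 134, 133, 133, 133, 134, 132, 133, 133, 134, 133, 134, 134, 134, 133, 135, 136, 99, 73, 78, 89, 89, 88, 89, 88, 89, 89, 87, 88, 89, 87, 88, 88, 88, 87, 88, 89, 88, 89, 89, 89, 89, 87, 90, 126]
```

{"op": "drive_tool", "data": {"rows": [{"fingers": 0,"x": 0,"y": 0.02,"z": 0.009,"roll": 0},{"fingers": 0,"x": 0,"y": 0.05,"z": 0.02,"roll": 0.03},{"fingers": 0,"x": 0,"y": 0.08,"z": 0.031,"roll": 0.07},{"fingers": 0,"x": 0,"y": 0.11,"z": 0.042,"roll": 0.11},{"fingers": 0,"x": 0,"y": 0.14,"z": 0.053,"roll": 0.16},{"fingers": 0,"x": 0,"y": 0.17,"z": 0.064,"roll": 0.2},{"fingers": 0,"x": 0,"y": 0.2,"z": 0.075,"roll": 0.24},{"fingers": 0,"x": 0,"y": 0.23,"z": 0.086,"roll": 0.286},{"fingers": 0,"x": 0,"y": 0.25,"z": 0.093,"roll": 0.286},{"fingers": 0,"x": 0,"y": 0.26,"z": 0.0965,"roll": 0.286}]}}

```text
time_s: 35.68
eef_pos: [0.4155, -0.266, 0.2586]
ee_rot: [4.0, 89.4, 179.4]
contact_force: [-0.0, 0.7, -0.4]
finger_gap: 0.0153
```

{"op": "drive_tool", "data": {"rows": [{"fingers": 0,"x": 0,"y": 0,"z": 0,"roll": 0},{"fingers": 0,"x": 0,"y": 0,"z": 0,"roll": 0}]}}

```text
time_s: 35.85
eef_pos: [0.4147, -0.2655, 0.2568]
ee_rot: [-5.2, 89.2, 170.2]
contact_force: [0.3, 0.8, -0.4]
finger_gap: 0.0153
```

```bash
python3 -c "
import m;m.tilt()"
```

```text
35.85 [ 0.4147 -0.2655  0.2568] [-0.2558 -0.2628  0.2758] -94.59142120093708 [ 0.2784  0.8244 -0.3638]
30 [[245.8, 243.6], [255.5, 253.5], [267.3, 265.4], [267.6, 273.2]]
34 [[247.4, 242.9], [258.2, 252.4], [271.2, 263.8], [271.6, 271.6]]
38 [[248.9, 242.2], [260.7, 251.1], [275.0, 262.0], [275.4, 269.8]]
42 [[250.3, 241.3], [263.1, 249.8], [278.5, 260.1], [279.0, 267.9]]
243 242 [95, 94, 93, 91, 96, 100, 106, 120, 134, 143, 156, 163, 151, 108, 87, 91, 93, 93, 93, 93, 93, 93, 93, 94, 93, 93, 94, 92, 93, 94, 93, 94, 93, 93, 94, 94, 92, 94, 93, 94, 93, 93, 93, 93, 93]
246 242 [93, 92, 93, 93, 94, 93, 93, 92, 95, 103, 114, 127, 138, 151, 161, 159, 132, 89, 89, 91, 93, 93, 93, 94, 93, 93, 94, 93, 94, 93, 93, 94, 94, 93, 93, 94, 94, 95, 93, 92, 95, 93, 92, 94, 94]
249 242 [94, 93, 93, 93, 94, 92, 94, 92, 92, 92, 92, 94, 97, 107, 120, 133, 145, 156, 163, 150, 107, 87, 91, 92, 92, 94, 93, 92, 93, 93, 93, 93, 93, 93, 94, 93, 93, 94, 92, 94, 93, 94, 94, 94, 93]
252 242 [93, 94, 93, 93, 94, 94, 94, 93, 94, 93, 92, 93, 92, 91, 94, 95, 103, 113, 128, 139, 151, 160, 157, 127, 87, 86, 88, 82, 85, 
[... 613 characters left out ...]
45, 229, 72, 89, 93, 95, 95, 94, 95, 94, 94, 95, 96]
264 242 [93, 94, 93, 93, 94, 95, 94, 95, 95, 94, 93, 95, 94, 93, 93, 86, 78, 72, 70, 69, 70, 68, 78, 117, 117, 128, 125, 137, 223, 243, 244, 243, 239, 227, 189, 185, 197, 243, 242, 241, 241, 240, 249, 255, 255]
267 242 [93, 93, 93, 93, 93, 94, 95, 95, 95, 94, 94, 93, 94, 94, 87, 96, 203, 251, 242, 241, 241, 241, 241, 241, 241, 243, 244, 161, 219, 242, 250, 251, 245, 229, 234, 249, 247, 246, 246, 246, 246, 246, 247, 250, 255]
270 242 [85, 94, 93, 94, 94, 93, 94, 94, 95, 95, 94, 94, 95, 93, 86, 104, 232, 255, 247, 239, 240, 240, 240, 241, 241, 241, 243, 179, 115, 125, 128, 128, 121, 128, 201, 242, 239, 242, 248, 247, 246, 246, 246, 249, 255]
```

{"op": "drive_tool", "data": {"rows": [{"fingers": 0,"x": 0.005,"y": -0.001,"z": -0.0025,"roll": 0},{"fingers": 0,"x": 0.02,"y": -0.001,"z": -0.0025,"roll": 0},{"fingers": 0,"x": 0.035,"y": -0.001,"z": -0.0025,"roll": 0},{"fingers": 0,"x": 0.05,"y": -0.001,"z": -0.0025,"roll": 0},{"fingers": 0,"x": 0.06,"y": -0.001,"z": -0.0025,"roll": 0},{"fingers": 0,"x": 0.066,"y": -0.001,"z": -0.0025,"roll": 0},{"fingers": 0,"x": 0.07,"y": -0.001,"z": -0.0025,"roll": 0},{"fingers": 0,"x": 0.07,"y": -0.001,"z": -0.0025,"roll": 0}]}}

```text
time_s: 36.57
eef_pos: [0.4167, -0.2633, 0.1866]
ee_rot: [-7.0, 89.2, 168.6]
contact_force: [-0.3, 0.9, -1.7]
finger_gap: 0.0149
```

{"op": "drive_tool", "data": {"rows": [{"fingers": 0,"x": 0.004,"y": 0,"z": 0,"roll": 0},{"fingers": 0,"x": 0.008,"y": 0,"z": 0,"roll": 0},{"fingers": 0,"x": 0.012,"y": 0,"z": 0,"roll": 0},{"fingers": 0,"x": 0.013,"y": 0,"z": 0,"roll": 0}]}}

```text
time_s: 36.9
eef_pos: [0.4173, -0.2636, 0.1737]
ee_rot: [-5.3, 89.3, 170.2]
contact_force: [3.8, -0.1, 1.3]
finger_gap: 0.0149
```

{"op": "drive_tool", "data": {"rows": [{"fingers": 0,"x": -0.004,"y": 0,"z": -0.008,"roll": 0},{"fingers": 0,"x": -0.009,"y": 0,"z": -0.016,"roll": 0},{"fingers": 0,"x": -0.0125,"y": 0,"z": -0.023,"roll": 0},{"fingers": 0,"x": -0.0152,"y": 0,"z": -0.03,"roll": 0},{"fingers": 0,"x": -0.018,"y": 0,"z": -0.0375,"roll": 0},{"fingers": 0,"x": -0.02,"y": 0,"z": -0.045,"roll": 0},{"fingers": 0,"x": -0.0215,"y": 0,"z": -0.0525,"roll": 0},{"fingers": 0,"x": -0.023,"y": 0,"z": -0.06,"roll": 0},{"fingers": 0,"x": -0.024,"y": 0,"z": -0.068,"roll": 0},{"fingers": 0,"x": -0.0245,"y": 0,"z": -0.0755,"roll": 0}]}}

```text
time_s: 37.73
eef_pos: [0.4938, -0.2695, 0.1974]
ee_rot: [-5.8, 89.3, 169.7]
contact_force: [-3.0, 0.1, 0.0]
finger_gap: 0.0153
```

{"op": "drive_tool", "data": {"rows": [{"fingers": 0,"x": 0,"y": 0,"z": -0.006,"roll": 0},{"fingers": 0,"x": 0,"y": 0,"z": -0.012,"roll": 0},{"fingers": 0,"x": 0,"y": 0,"z": -0.0175,"roll": 0},{"fingers": 0,"x": 0,"y": 0,"z": -0.0175,"roll": 0}]}}

```text
time_s: 38.07
eef_pos: [0.512, -0.2709, 0.197]
ee_rot: [-6.4, 89.3, 169.1]
contact_force: [-2.7, 0.5, 0.3]
finger_gap: 0.0153
```

Run:
```python
from h import *
np.set_printoptions(precision=4,suppress=True)
b=bot.sense();print(b['time_s'],b['eef_pos'],b['contact_force'],b['ft_torque'])
g=cv2.cvtColor(vision.snapshot('side'),cv2.COLOR_RGB2GRAY)
for r in range(258,294,4):print(r,g[r,262:286].tolist())
```

```text
38.0667 [ 0.512  -0.2709  0.197 ] [-2.6575  0.4935  0.3135] [0.0506 0.7809 0.0443]
258 [95, 96, 94, 96, 95, 96, 95, 95, 96, 96, 91, 93, 96, 99, 100, 98, 94, 96, 96, 95, 96, 96, 96, 95]
262 [96, 96, 95, 95, 94, 93, 93, 94, 93, 94, 91, 94, 97, 98, 97, 94, 93, 93, 91, 92, 92, 91, 90, 91]
266 [255, 255, 255, 231, 254, 252, 251, 251, 252, 255, 213, 74, 94, 98, 92, 94, 203, 255, 250, 248, 242, 243, 243, 247]
270 [180, 180, 180, 176, 180, 231, 252, 248, 249, 255, 190, 77, 93, 98, 91, 111, 232, 254, 248, 241, 241, 241, 242, 245]
274 [180, 180, 181, 181, 171, 167, 206, 118, 125, 125, 101, 93, 98, 97, 88, 117, 233, 252, 249, 248, 241, 241, 242, 243]
278 [180, 181, 181, 181, 179, 165, 210, 128, 135, 145, 131, 91, 97, 97, 89, 112, 202, 229, 247, 242, 241, 241, 241, 242]
282 [181, 181, 181, 182, 181, 157, 154, 133, 132, 125, 109, 91, 94, 92, 85, 103, 178, 221, 243, 243, 242, 241, 241, 242]
286 [181, 181, 180, 183, 183, 165, 157, 131, 131, 126, 188, 255, 253, 250, 244, 232, 146, 220, 236, 243, 242, 241, 242, 242]
290 [132, 131, 133, 143, 191, 174, 156, 154, 147, 150, 143, 133, 153, 203, 196, 174, 177, 230, 233, 243, 242, 241, 242, 241]
```

{"op": "drive_tool", "data": {"rows": [{"fingers": 0,"x": 0,"y": 0,"z": 0.0055,"roll": 0},{"fingers": 0,"x": 0.008,"y": 0,"z": 0.0055,"roll": 0},{"fingers": 0,"x": 0.016,"y": 0,"z": 0.0055,"roll": 0},{"fingers": 0,"x": 0.024,"y": 0,"z": 0.0055,"roll": 0},{"fingers": 0,"x": 0.032,"y": 0,"z": 0.0055,"roll": 0},{"fingers": 0,"x": 0.038,"y": 0,"z": 0.0055,"roll": 0},{"fingers": 0,"x": 0.041,"y": 0,"z": 0.0055,"roll": 0},{"fingers": 0,"x": 0.041,"y": 0,"z": 0.0055,"roll": 0},{"fingers": 0,"x": 0.041,"y": 0,"z": 0.0055,"roll": 0}]}}

```text
time_s: 38.87
eef_pos: [0.5058, -0.2703, 0.1558]
ee_rot: [-7.3, 89.3, 168.2]
contact_force: [-0.4, -0.5, -1.7]
finger_gap: 0.0152
```

{"op": "drive_tool", "data": {"rows": [{"fingers": 0.45,"x": 0,"y": 0,"z": 0,"roll": 0},{"fingers": 0.45,"x": 0,"y": 0,"z": 0,"roll": 0},{"fingers": 0.45,"x": 0,"y": 0,"z": 0,"roll": 0},{"fingers": 0.45,"x": 0,"y": 0,"z": 0,"roll": 0},{"fingers": 0.45,"x": -0.015,"y": 0,"z": 0,"roll": 0},{"fingers": 0.45,"x": -0.04,"y": 0,"z": 0,"roll": 0},{"fingers": 0.45,"x": -0.08,"y": 0,"z": 0,"roll": 0},{"fingers": 0.45,"x": -0.12,"y": 0,"z": 0,"roll": 0},{"fingers": 0.45,"x": -0.15,"y": 0,"z": 0.04,"roll": 0},{"fingers": 0.45,"x": -0.15,"y": 0.02,"z": 0.08,"roll": 0}]}}

```text
time_s: 39.7
eef_pos: [0.4375, -0.2809, 0.3121]
ee_rot: [32.7, 89.7, -151.5]
contact_force: [0.0, -1.5, 1.3]
finger_gap: 0.0385
```

{"op": "drive_tool", "data": {"rows": [{"fingers": 0.45,"x": 0,"y": 0.03,"z": 0.03,"roll": 0},{"fingers": 0.45,"x": 0,"y": 0.06,"z": 0.06,"roll": 0},{"fingers": 0.45,"x": 0,"y": 0.1,"z": 0.08,"roll": 0},{"fingers": 0.45,"x": 0,"y": 0.14,"z": 0.08,"roll": 0},{"fingers": 0.45,"x": 0,"y": 0.14,"z": 0.08,"roll": 0},{"fingers": 0.45,"x": 0,"y": 0.14,"z": 0.08,"roll": 0}]}}

```text
time_s: 40.2
eef_pos: [0.3462, -0.4163, 0.312]
ee_rot: [18.9, 89.7, -165.5]
contact_force: [-0.2, 0.0, 0.0]
finger_gap: 0.0384
```

Run:
```python
from h import *
np.set_printoptions(precision=4,suppress=True)
b=bot.sense();print(b['time_s'],b['eef_pos'],b['contact_force'])
T=vision.snapshot('top')[:,:,::-1];S=vision.snapshot('side')[:,:,::-1]
t0=np.load('t0.npy');s0=np.load('s0.npy')
for n,a,c in(('top',t0,T),('side',s0,S)):
    d=(cv2.absdiff(a,c).max(2)>50).astype(np.uint8);N,_,st,ce=cv2.connectedComponentsWithStats(d)
    print(n,[(st[i].tolist()) for i in range(1,N) if st[i,4]>6])
    m=cv2.inRange(cv2.cvtColor(c,cv2.COLOR_BGR2HSV),(4,90,30),(22,255,255));N,_,st,ce=cv2.connectedComponentsWithStats(m)
    print('amber',[st[i].tolist() for i in range(1,N) if st[i,4]>4])
# handle top: grey square near old positions, sub-image match
for n,a,c,(u,v) in(('top',t0,T,(363,173)),('side',s0,S,(273,242))):
    tm=a[v-7:v+8,u-7:u+8];r=cv2.matchTemplate(c[v-20:v+21,u-20:u+21],tm,cv2.TM_CCOEFF_NORMED);_,mx,_,l=cv2.minMaxLoc(r);print(n,'handle top shift',l[0]-13,l[1]-13,mx)
g=cv2.cvtColor(S,cv2.COLOR_BGR2GRAY)
for r in(238,242,246,254,262,270,278,286):print(r,g[r,262:286].tolist())
```

```text
40.2 [ 0.3462 -0.4163  0.312 ] [-0.2125  0.0362  0.0201]
top [[220, 154, 26, 19, 314], [488, 222, 24, 15, 215], [442, 236, 18, 14, 126], [306, 249, 206, 135, 9474], [221, 325, 20, 10, 64], [509, 333, 3, 3, 8], [211, 335, 8, 3, 12], [249, 334, 43, 38, 968], [497, 363, 15, 7, 85], [236, 373, 11, 11, 75], [501, 372, 11, 12, 77], [269, 379, 8, 5, 26]]
amber [[377, 43, 19, 19, 163], [334, 45, 14, 18, 137], [355, 44, 16, 18, 146], [313, 47, 13, 16, 130], [320, 86, 34, 31, 315], [317, 114, 23, 11, 47], [0, 232, 12, 31, 111], [252, 236, 3, 3, 5]]
side [[0, 0, 225, 289, 21731], [93, 45, 3, 9, 10], [106, 98, 12, 13, 28], [83, 102, 4, 3, 8], [78, 106, 14, 8, 55], [178, 133, 24, 21, 392], [7, 153, 11, 18, 56], [206, 166, 7, 7, 25], [275, 189, 7, 3, 10], [274, 192, 18, 20, 236], [102, 204, 25, 10, 149], [193, 207, 9, 6, 18], [178, 211, 31, 80, 811], [127, 230, 2, 5, 7], [124, 235, 5, 4, 10], [182, 253, 7, 2, 7], [179, 258, 9, 12, 67], [43, 262, 4, 3, 10], [269, 264, 2, 9, 10], [275, 264, 2, 9, 11], [94, 266, 11, 10, 53], [0, 273, 6, 16, 52], [52, 278, 66, 71, 1194], [85, 305, 6, 3, 9], [97, 311, 
[... 547 characters left out ...]
, 89, 92, 92, 93, 91, 90, 91, 91, 92]
246 [92, 91, 91, 92, 92, 91, 86, 67, 68, 69, 69, 69, 68, 71, 87, 93, 92, 91, 91, 92, 91, 91, 92, 93]
254 [91, 92, 92, 91, 91, 92, 91, 71, 73, 74, 75, 75, 73, 75, 88, 93, 91, 94, 92, 93, 92, 92, 92, 92]
262 [92, 93, 91, 91, 91, 92, 92, 72, 74, 74, 75, 75, 74, 74, 88, 92, 88, 89, 89, 88, 87, 88, 89, 88]
270 [246, 246, 246, 246, 246, 247, 253, 240, 71, 90, 96, 90, 90, 184, 255, 247, 244, 245, 246, 246, 246, 246, 246, 249]
278 [246, 246, 246, 247, 250, 244, 197, 111, 87, 92, 96, 94, 93, 111, 128, 141, 228, 245, 251, 247, 246, 246, 246, 246]
286 [176, 176, 175, 175, 172, 153, 146, 121, 87, 94, 97, 94, 94, 112, 132, 122, 166, 245, 247, 248, 246, 246, 246, 246]
```

```bash
python3 -c "
from plant import hand_in;print(hand_in())"
```

```text
the job is handed in; nothing more can be done
None
```

The job is handed in at about 40 s. The vial was pushed against the sprung plate and left in the bay, and the push rod is back upright in its stand. The vial's position and the plate's travel are inferred, because neither can be seen under the roof.

- **Tilting the rod:** the tool can only point down, so I tilted the rod in the grip by levering its shaft on the edge of the stand's slot. I straightened it again the same way at the end.
- **First push:** the vial rolled over the sill and reached the plate, but the rod began to turn in the grip at about 4.3 N, roughly the half-travel force. I judged that too uncertain, drew back slowly, put the rod back in the stand and gripped it about 30 mm lower. I then tilted it again, to about 38°.
- **Second push:** the force rose steadily at about 240 N/m, close to the plate's 300 N/m. It reached about 5.9 N, after about 13 mm of hand travel from contact. That puts the plate about 10–12 mm in, well past half way. I then drew back at about 12 mm/s.

**Last checks**
- **Rod:** it stands upright, with the handle top within one pixel of where it started in both views.
- **Vial:** no amber is left on the open lane in either view, so the vial is inside the bay. "Behind the sill" follows from that and the slow retreat; I did not see it there directly.
- **Bystanders:** comparing pictures from before and after shows changes only where the vial lay and where the arm, its shadow or what it hides have changed. The dish and sieve lie partly in those areas and could not be fully checked.
- **Disagreement:** the pictures put the rod's length below the grip about 7 mm shorter than touching the lane bed did. I went by the touch.

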